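# Fit the bottle carrier on the shaker and load it

## Task

Fit the loose bottle carrier on the shaker: bring it in from the front under the two hooked side rails and slide it back until the hole at its rear end drops over the locating pin and the plate lies flat on the deck. Then stand the two small blue-capped bottles upright on it, one on each side of the carrying handle, so that the load is balanced, without knocking either bottle over or pushing the other things on the bench about.

Things in the scene. Friction and masses are not known exactly. Their poses are not given: they have to be found in the camera images.
- shaker: Orbital shaker, fixed: grey housing 225 x 190 mm; its front, with dark display and knob, faces its own -x (about towards the robot). On top a flat dark steel deck, 200 (x) x 180 (y) mm, 66 mm above the bench. Origin: on the bench below the deck's centre; x from front to back, y to its left, z up. Nothing but the pin stops a plate at the back.
- seat (a point): Point on the deck's surface (66 mm above the bench) at its centre: here the carrier's origin lies when it is seated. Axes as the shaker's.
- rail_mouth (a point): Middle between the front ends of the two hooked steel rails at the deck's sides, at lip height. They run back 85 mm from here. Walls 158 mm apart; inward lips 132 mm apart, underside 26 mm and top 29 mm above the deck, overhang the carrier's plate: it cannot go in from above. Belled mouths reach 22 mm further to the front, up to 36 mm above the deck. Axes as the shaker's.
- pin_top (a point): Top of the shaker's fixed locating pin: steel, 12 mm thick, rounded nose, 9 mm high above the deck, on the deck's middle line 78 mm behind its centre. The plate's rear end has to pass over it, so between the lips and the pin its underside must be 9 to 20 mm above the deck.
- carrier: Loose bottle carrier, about 0.35 kg: aluminium plate 194 (x) x 150 (y) x 6 mm with a round 21 mm hole near each end, at x = +78 and -78 mm on its middle line. Same both ways round: either hole may take the pin, the other stays empty. Origin: centre of the plate's underside; x along it, y across (along the handle), z up. Lies flat on the bench at the start.
- handle (a point): Centre of the carrier's black grip bar, 48 mm above the plate's underside, over its middle: the bar runs along the carrier's y, 92 mm long, 10 mm thick (x) with flat sides, 14 mm high. It is right over the centre of mass.
- bay (a point): Centre of the floor (top of the plate) of one of the carrier's two bottle bays, 31.5 mm from its middle along +x. A bay is 53 mm (x) by 101 mm (y), between the handle and a low fence of 7 mm steel wire whose top is 36 mm above the plate's underside.
- bay_2 (a point): Centre of the floor of the carrier's other bay, 31.5 mm from its middle along -x; same size.
- bottle_a: Small clear reagent bottle with a pale label and a ribbed blue screw cap (does not come off), 44 mm in diameter, 90 mm high, 0.11 kg; cap 34 mm in diameter over the top 20 mm. Origin: centre of its underside, z up. Either bottle may go in either bay.
- bottle_b: Second such small bottle with blue cap (two much larger bottles stand at the back: leave them), 44 mm in diameter, 92 mm high, 0.11 kg; cap 34 mm in diameter over the top 20 mm. Origin: centre of its underside, z up.
- bench_timer: Bystander: white bench timer, 64 x 64 x 20 mm. Origin: centre of its underside.
- sample_pot: Bystander: clear sample pot with white lid, 43 mm in diameter, 48 mm high. Origin: centre of its underside.
- petri_dish: Bystander: clear petri dish, 62 mm in diameter, 15 mm high. Origin: centre of its underside.
- forceps: Bystander: steel forceps, 127 mm long, lying. Origin: centre of its underside.
There are look-alikes about, which are no part of the job. Leave any yellow look-alike of the bottle_a alone.

How it is judged:
On the way, in this order (a step that is already met when the one before it is completed fails the run):
1. the carrier lies flat on the deck with a hole over the pin, let go (horizontal distance between carrier and seat below 0.008 m and z of carrier in the frame of seat below 0.0025 m and angle between carrier's own z axis and vertical below 0.03 rad and contact force between the fingers and carrier below 0.1 N), for 0.2 s.
2. both bottles stand on the carrier, one on each side of the handle (y of bottle_a in the frame of carrier between -0.04 and 0.04 m and z of bottle_a in the frame of carrier between 0.003 and 0.01 m and angle between each of bottle_a, bottle_b's own z axis and vertical below 0.1 rad and linear speed of each of bottle_a, bottle_b below 0.02 m/s and y of bottle_b in the frame of carrier between -0.04 and 0.04 m and z of bottle_b in the frame of carrier between 0.003 and 0.01 m and ((x of bottle_a in the frame of carrier between 0.02 and 0.043 m and x of bottle_b in the frame of carrier between -0.043 and -0.02 m) or (x of bottle_a in the frame of carrier between -0.043 and -0.02 m and x of bottle_b in the frame of carrier between 0.02 and 0.043 m))), for 0.2 s.
At the end, for the whole second after the job is handed in: Carrier flat on the deck (2.5 mm in height, 0.03 rad), a hole over the pin (its centre within 8 mm of the seat, in plan); both small bottles upright (0.1 rad) on its plate, at rest, one in the bay on each side of the handle (all of step 2 and horizontal distance between carrier and seat below 0.008 m and z of carrier in the frame of seat below 0.0025 m and angle between carrier's own z axis and vertical below 0.03 rad and linear speed of carrier below 0.02 m/s); the robot touches nothing.
It fails at once if a bottle was knocked over (angle between any of bottle_a, bottle_b's own z axis and vertical above 0.8 rad).
It fails at once if a bystander was pushed more than 40 mm (distance of any of bench_timer, sample_pot, petri_dish, forceps from where it was at the start of the episode above 0.04 m).
It also fails if it takes over 69 s, if anything falls off the work surface, if the arm or the gripper's body presses on something with over 40 N, if the wrist force passes 120 N, or if a joint passes its speed limit or range.

## Robot

A 7-joint arm with a two-finger parallel gripper is mounted at the origin on a cart in front of the work surface, level with it; the furniture and walls round the work are solid. World frame = base frame: x ahead of the robot, y to its left, z up, the work surface at z = 0. Lengths are in m, angles in rad, forces in N, time in s.
With the tool pointing down it reaches from about 0.4 to 0.9 m from the base axis. Payload 5.6 kg.
Tool frame: the origin (TCP) lies midway between the tips of the shut fingers; the grasp point (between the pads) lies behind it (r.tcp_to_grasp is the z of the grasp point in the tool frame, in m); z points along the fingers, y is the line along which they close (so a half turn about z gives the same grasp; the last joint's range is limited). The gripper opens to 92 mm and grips with 3 to 60 N. Pads are 20 mm wide; open, the fingers measure 128 mm over their backs; the gripper's body (75 mm by 189 mm) begins 69 mm behind the grasp point.
Start: joints at [-1.249, 0.468, -0.012, 1.603, 0.006, 1.071, -0.056], TCP at [0.232, 0.607, 0.185] pointing down, gripper open.
Joint ranges: [-2.53, 2.53], [-0.31, 2.02], [-1.57, 1.55], [0.28, 2.44], [-1.29, 4.43], [0.15, 1.84], [-2.92, 2.92]. Speed limits (rad/s): [2.57, 2.57, 3.14, 3.14, 3.14, 3.14, 3.14].

## Interface

Orientations are given as [roll, pitch, yaw] about the fixed x, y, z axes, in that order (R = Rz(yaw) Ry(pitch) Rx(roll)).
In Python, from cell import status, vision, order, r gives the robot as it stands. The module is installed in compiled form; this text tells all that it offers.
- The arm moves only by the tool play_rows, never from a script. Its argument "plan" is a list of rows, each a list of 5 numbers: the shift along the tool's x, y, z in m, then the turn about the tool's z in rad, then the closure, from -1 (fully open) to 1 (shut). A call has 1 to 8 rows; each row shifts and turns the commanded pose from where the row before left it, along the tool's axes as they then stand; what a row does not reach is not made up. A row lasts 1/8 s, in which the tool goes at most 62.5 mm and 10.7 degrees, less where a joint would pass 70% of its speed; a pose out of reach is approached as far as the arm can. A call is refused whole if a number of a shift passes 0.0625 or a number of a turn 0.188, either way. A call with a gripper value outside its range is refused whole. The fingers move at their own pace and stop on an object; the grip force is fixed at half the most. Time passes only in rows, so rows that do not move let the fingers close. It gives the time, the measured TCP pose, the force, the opening and the grip force at its end, in the units of the state.
- status.sense(): the state, without advancing time (a new reading comes with each control period).
- vision.snapshot(name): name is "scene" or "side" or "wrist"; returns a dict with "img" (384x512x3 uint8, red, green, blue), "K" (3x3 intrinsics, pixels), "R" (3x3) and "t" (3): a world point X has camera coordinates R X + t. Camera axes: x right, y down, z forward; pixel columns grow to the right and rows downward; lengths in m; the calibration is good to about 2 mm. A picture is of the moment at which its call begins. There is no depth.
- order.hand_in(): hands the job in; it is judged then, once.
The state is a dict: "time_s": time; "joint_positions": joint angles; "qvel": joint speeds; "tau": joint torques, N m; "tool_pos": TCP position; "tcp_rot": TCP orientation; "wrist_force": force on the tool from outside, world axes, zero at the start; "moment": the same for the moment, N m; "opening": opening from 0.0 (shut) to 1.0 (fully open); "gripper_force": force on a finger pad.
Only numpy, scipy, OpenCV 4.12 (cv2) and the standard library are available. Lean on these libraries where they do the work, as an engineer would, in place of code of your own. Each camera call takes 0.05 s, during which the arm holds its last target. There are 200 camera calls.

## Working session

There is one attempt and no reset: what is moved stays moved. The work goes in short steps, Python scripts to look and compute and a tool call to move; the robot and the scene stay as the last step left them, time stands still between calls to the robot, and variables do not carry over. Pictures are saved under pics/ and viewed, at most 10 in all, crops included, and the job is handed in when it is done.

Besides the shell and the picture viewer there is one more tool, called after "Call:" as name([rows], argument=value, ...), one row to a line, values as JSON. play_rows: Moves the arm, as the interface text tells. Its arguments: {"type":"object","properties":{"plan":{"type":"array"}},"required":["plan"]}

```bash
mkdir -p pics; cat > h.py <<'E'
import numpy as np, cv2
from scipy.spatial.transform import Rotation as Ro
from cell import status, vision, order, r
def save(n,f,crop=None,scale=1):
    s=vision.snapshot(n); np.savez('last_'+n,**s); im=s['img'][:,:,::-1]
    if crop: x0,y0,x1,y1=crop; im=im[y0:y1,x0:x1]
    cv2.imwrite('pics/'+f,cv2.resize(im,None,fx=scale,fy=scale,interpolation=cv2.INTER_CUBIC)); return s
def ray(s,px,z):
    d=s['R'].T@np.linalg.inv(s['K'])@np.array([px[0],px[1],1.]); c=-s['R'].T@s['t']
    return c+d*(z-c[2])/d[2]
def proj(s,X):
    p=s['K']@(s['R']@np.asarray(X,float)+s['t']); return p[:2]/p[2]
E
python3 - <<'E'
from h import *
a=save('scene','s1.png',None,1.5); b=save('side','d1.png',None,1.5)
for s in(a,b): print(-s['R'].T@s['t'], s['R'].round(2).tolist())
st=status.sense(); print(st, r.tcp_to_grasp)
E
```

```text
[ 0.09415126 -1.07844678  0.84899424] [[0.9, -0.44, 0.02], [-0.25, -0.55, -0.8], [0.36, 0.71, -0.61]]
[ 0.46128456 -1.05417471  0.70219644] [[1.0, -0.06, 0.02], [-0.01, -0.57, -0.82], [0.06, 0.82, -0.57]]
{'time_s': 0.1, 'joint_positions': array([-1.24897246,  0.46827645, -0.01155241,  1.60353918,  0.00599795,
        1.07139812, -0.05629768]), 'qvel': array([-7.77538531e-05, -7.11745625e-04, -1.20893246e-03, -1.87847974e-03,
        1.20293857e-03, -1.40976204e-03, -1.23557300e-03]), 'tau': array([ 9.42392217e-04, -5.21642661e+01, -1.24059318e-02, -2.44369394e+01,
       -5.68592967e-02,  1.40333298e-02,  5.66283404e-05]), 'tool_pos': array([0.2318004 , 0.60664648, 0.18384067]), 'tcp_rot': array([-3.14001103e+00,  1.35986105e-04,  2.77666082e+00]), 'wrist_force': array([ 0.24626848, -0.51757009,  0.67912713]), 'moment': array([ 0.0203334 ,  0.04802439, -0.01203799]), 'gripper_force': 0.0, 'opening': 1.001235142891244} -0.0187
```

View pics/s1.png

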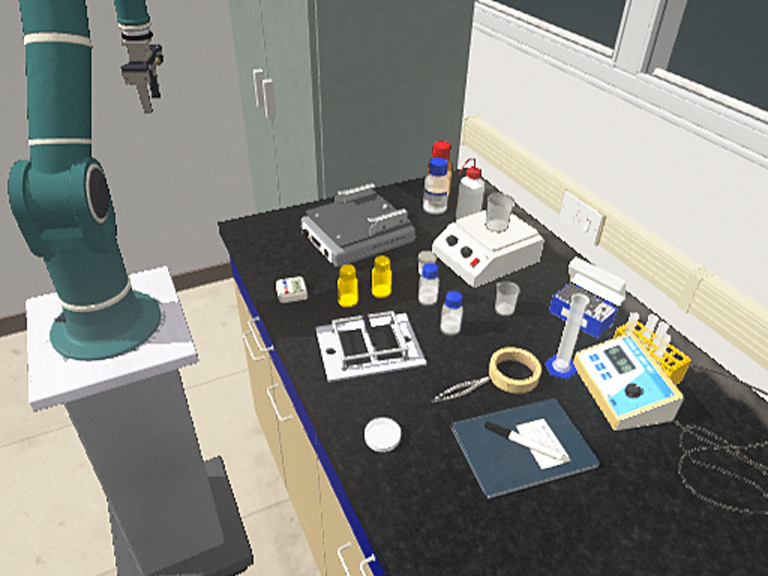

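View pics/d1.png

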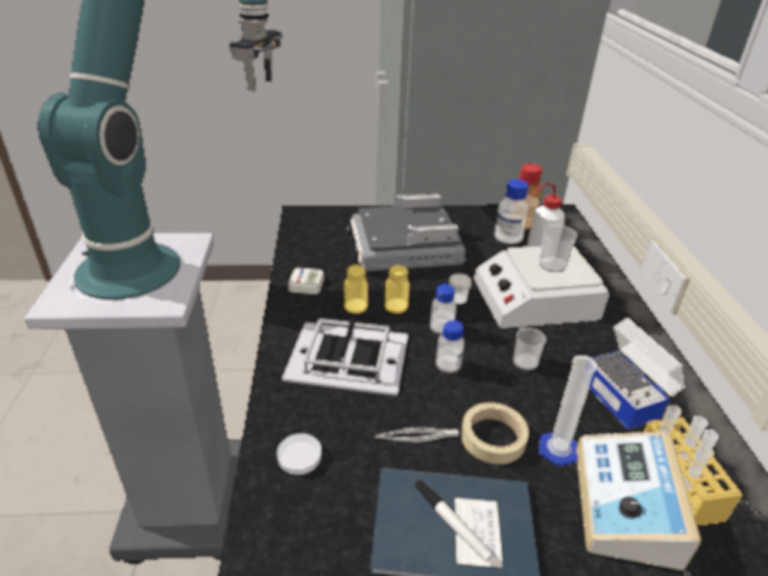

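The scene view, in enlarged pixels, shows:
- the carrier at about (370,345)
- the shaker at (358,225)
- two blue-capped small bottles at (428,284) and (451,313)
- yellow look-alikes at (347,285) and (381,276), which I leave alone
- a large blue-capped bottle at (436,185), also left alone

The two small blue-capped bottles fit the description. I'll confirm them in an enlarged crop.

```bash
python3 - <<'E'
from h import *
a=save('scene','s2.png',(195,115,355,260),4); b=save('side','d2.png',(180,120,320,265),4)
E
```

```text
(no output)
```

View pics/s2.png

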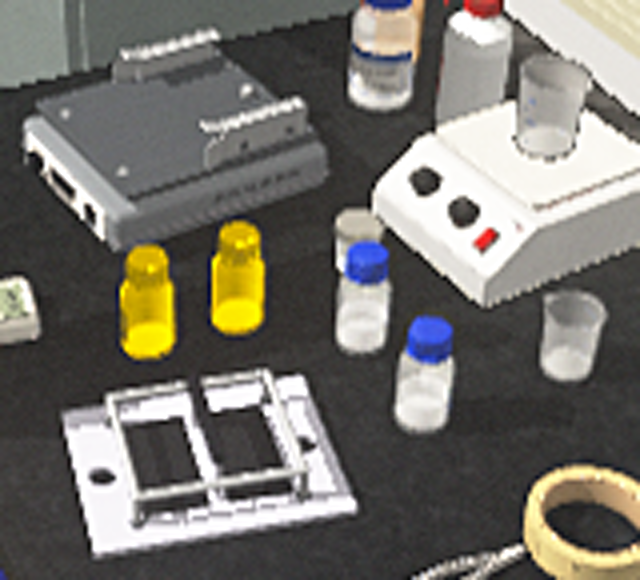

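View pics/d2.png

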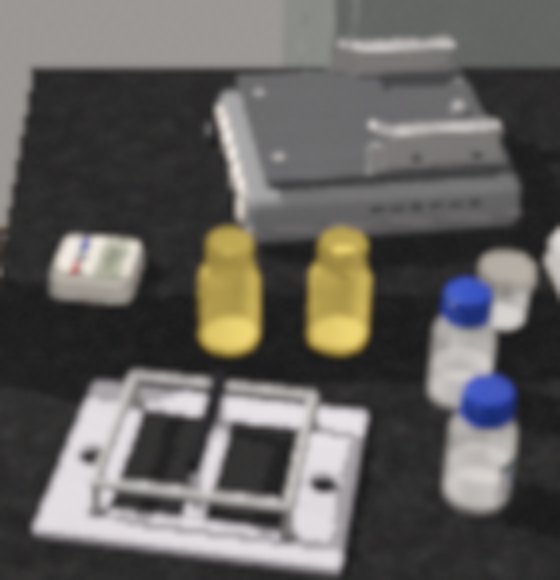

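Crops confirm the two clear, blue-capped small bottles: scene crop (362,300) and (425,375). The yellow ones are decoys. The pin is at scene crop (245,92), and the carrier holes are at (102,476) and (306,443). Next I fit the poses.

```bash
cat > fit.py <<'E'
from h import *
from scipy.optimize import least_squares
A=dict(np.load('last_scene.npz'));B=dict(np.load('last_side.npz'))
def ua(p): return np.array([195+(p[0]+.5)/4-.5,115+(p[1]+.5)/4-.5])
def ub(p): return np.array([180+(p[0]+.5)/4-.5,120+(p[1]+.5)/4-.5])
def fit(obs,x0,name):
    def res(v):
        c,s=np.cos(v[2]),np.sin(v[2]); o=[]
        for cam,m,p in obs:
            X=[v[0]+c*m[0]-s*m[1],v[1]+s*m[0]+c*m[1],m[2]]
            o.append(proj(A if cam=='a' else B,X)-(ua(p) if cam=='a' else ub(p)))
        return np.concatenate(o)
    q=least_squares(res,x0,loss='soft_l1'); print(name,q.x.round(4),'deg',np.degrees(q.x[2]).round(1)); print(res(q.x).reshape(-1,2).round(1).tolist())
    return q.x
car=[('a',(-.078,0,.006),(102,476)),('a',(.078,0,.006),(306,443)),('b',(-.078,0,.006),(90,455)),('b',(.078,0,.006),(323,484)),
('a',(-.097,.075,.006),(62,411)),('a',(.097,.075,.006),(305,376)),('a',(.097,-.075,.006),(357,506)),('a',(-.097,-.075,.006),(95,552)),
('b',(-.097,.075,.006),(92,382)),('b',(.097,.075,.006),(368,408)),('b',(.097,-.075,.006),(345,568)),('b',(-.097,-.075,.006),(35,532))]
fit(car,[.5,-.1,0],'carrier')
sh=[('a',(.078,0,.075),(245,90)),('b',(.078,0,.075),(458,104)),
('a',(-.1,.09,.066),(38,107)),('a',(-.1,-.09,.066),(128,195)),('b',(-.1,.09,.066),(240,78)),('b',(-.1,-.09,.066),(252,188)),('b',(.1,-.09,.066),(508,170)),('a',(.1,-.09,.066),(322,142))]
v=fit(sh,[.55,.3,0],'shaker')
for n,c,P in [('a','rail R top front',(205,127)),('a','rail R top back',(305,100)),('a','rail L front',(118,55)),('a','rail L back',(217,35))]:
    w=ray(A,ua(P),.095); d=w[:2]-v[:2]; cc,ss=np.cos(v[2]),np.sin(v[2]); print(c,w.round(3),'shaker frame',(cc*d[0]+ss*d[1]).round(3),(-ss*d[0]+cc*d[1]).round(3))
for n,pa,pb,h in [('far',(368,252),(468,290),.085),('near',(431,330),(489,390),.085),('Y1',(148,255),(230,238),.085),('Y2',(240,232),(343,238),.085),('pot',(358,222),(507,265),.046),]:
    print(n,ray(A,ua(pa),h).round(3),ray(B,ub(pb),h).round(3))
print('timer',ray(B,ub((98,258)),.02)); print('petri',ray(A,(382/1.5,434/1.5),.01))
E
python3 fit.py
```

```text
carrier [ 0.4673 -0.2889 -0.1988] deg -11.4
[[0.3, 0.5], [-0.3, 0.3], [1.1, -0.5], [0.7, -1.0], [-0.2, 1.1], [-1.0, 0.4], [0.4, 0.8], [0.3, 0.9], [0.6, -0.5], [-0.5, 0.6], [-1.0, -0.6], [0.2, -0.9]]
shaker [0.6035 0.0683 0.0837] deg 4.8
[[1.1, 1.0], [0.1, 0.6], [-0.6, -0.2], [-0.8, 1.9], [-1.0, -0.8], [2.3, -1.3], [0.5, -0.0], [-0.3, -0.1]]
rail R top front [0.605 0.01  0.095] shaker frame -0.003 -0.058
rail R top back [0.708 0.015 0.095] shaker frame 0.099 -0.062
rail L front [0.584 0.159 0.095] shaker frame -0.012 0.092
rail L back [0.686 0.157 0.095] shaker frame 0.09 0.081
far [ 0.652 -0.2    0.085] [ 0.647 -0.202  0.085]
near [ 0.647 -0.306  0.085] [ 0.644 -0.31   0.085]
Y1 [ 0.49  -0.13   0.085] [ 0.484 -0.135  0.085]
Y2 [ 0.57  -0.133  0.085] [ 0.566 -0.136  0.085]
pot [ 0.695 -0.113  0.046] [ 0.693 -0.117  0.046]
timer [ 0.38404637 -0.06384955  0.02      ]
petri [ 0.39369483 -0.5000011   0.01      ]
```

```bash
cat > plan.py <<'E'
import sys; from h import *
def rows(wps,start=None):
    """wps: list of (x,y,z,yaw_rad,nrows). prints compressed totals per leg in tool axes (rows of equal shift & turn)"""
    st=status.sense(); p,y=start if start else (np.array(st['tool_pos']),st['tcp_rot'][2])
    for x,yy,z,yaw,n in wps:
        q=np.array([x,yy,z]); dt=((yaw-y+np.pi)%(2*np.pi)-np.pi); D=(q-p)/n; out=[]
        for i in range(n):
            R=Ro.from_euler('xyz',[np.pi,0,y+dt*i/n]).as_matrix(); out.append([*(R.T@D).round(4).tolist(),round(-dt/n,4)])
        print(n,'rows:',out); p,y=q,y+dt
E
python3 - <<'E'
from plan import *
rows([(.48,.22,.26,1.62,8),(.467,-.289,.2,1.372,10)])
E
```

```text
8 rows: [[-0.0462, -0.0341, -0.0095, np.float64(0.1446)], [-0.0507, -0.0271, -0.0095, np.float64(0.1446)], [-0.054, -0.0195, -0.0095, np.float64(0.1446)], [-0.0563, -0.0115, -0.0095, np.float64(0.1446)], [-0.0574, -0.0033, -0.0095, np.float64(0.1446)], [-0.0572, 0.005, -0.0095, np.float64(0.1446)], [-0.0559, 0.0132, -0.0095, np.float64(0.1446)], [-0.0534, 0.0211, -0.0095, np.float64(0.1446)]]
10 rows: [[-0.0508, -0.0038, 0.006, np.float64(0.0248)], [-0.0509, -0.0025, 0.006, np.float64(0.0248)], [-0.0509, -0.0013, 0.006, np.float64(0.0248)], [-0.0509, -0.0, 0.006, np.float64(0.0248)], [-0.0509, 0.0012, 0.006, np.float64(0.0248)], [-0.0509, 0.0025, 0.006, np.float64(0.0248)], [-0.0508, 0.0038, 0.006, np.float64(0.0248)], [-0.0507, 0.005, 0.006, np.float64(0.0248)], [-0.0505, 0.0063, 0.006, np.float64(0.0248)], [-0.0504, 0.0075, 0.006, np.float64(0.0248)]]
```

Call:
play_rows([
  [-0.046,-0.034,-0.01,0.145,-1],
  [-0.051,-0.027,-0.01,0.145,-1],
  [-0.054,-0.02,-0.01,0.145,-1],
  [-0.056,-0.012,-0.01,0.145,-1],
  [-0.057,-0.003,-0.01,0.145,-1],
  [-0.057,0.005,-0.01,0.145,-1],
  [-0.056,0.013,-0.01,0.145,-1],
  [-0.053,0.021,-0.01,0.145,-1],
])

```text
time_s: 1.2
tool_pos: [0.479, 0.2188, 0.2652]
tcp_rot: [3.141, -0.0, 1.612]
wrist_force: [0.9, 0.4, 0.5]
opening: 0.996
gripper_force: 0.0
```

```bash
python3 - <<'E'
from plan import *
st=status.sense(); print(st['tool_pos'],st['tcp_rot'],st['time_s'])
s=save('wrist','w0.png',None,1.2); np.savez('wsh',**s)
rows([(.467,-.289,.2,1.372,10)])
E
```

```text
[0.47902659 0.21880542 0.26518546] [ 3.14126736e+00 -4.52884436e-04  1.61208217e+00] 1.2
10 rows: [[-0.0499, -0.003, 0.0067, np.float64(0.0225)], [-0.05, -0.0019, 0.0067, np.float64(0.0225)], [-0.05, -0.0008, 0.0067, np.float64(0.0225)], [-0.05, 0.0004, 0.0067, np.float64(0.0225)], [-0.05, 0.0015, 0.0067, np.float64(0.0225)], [-0.0499, 0.0026, 0.0067, np.float64(0.0225)], [-0.0499, 0.0037, 0.0067, np.float64(0.0225)], [-0.0498, 0.0049, 0.0067, np.float64(0.0225)], [-0.0497, 0.006, 0.0067, np.float64(0.0225)], [-0.0495, 0.0071, 0.0067, np.float64(0.0225)]]
```

View pics/w0.png

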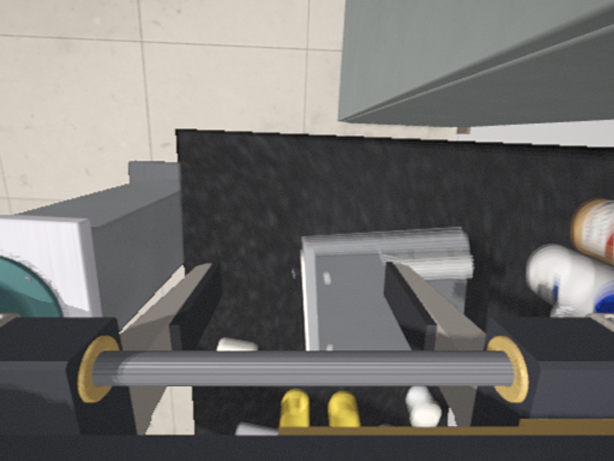

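The wrist view shows the shaker's left half at (390,290), with image up being world +y. The fingers and a bar hide the lower half, so I'll look again from a lower y.

Call:
play_rows([
  [-0.05,-0.003,0,0.022,-1],
  [-0.05,-0.002,0,0.022,-1],
  [-0.05,-0.001,0,0.022,-1],
  [-0.05,0,0,0.022,-1],
  [-0.05,0.0015,0,0.022,-1],
  [-0.05,0.0025,0,0.022,-1],
  [0,0,0,0,-1],
])

```text
time_s: 2.12
tool_pos: [0.4731, -0.0834, 0.265]
tcp_rot: [3.141, 0.001, 1.478]
wrist_force: [0.7, 0.4, -0.3]
opening: 0.999
gripper_force: 0.0
```

```bash
python3 - <<'E'
from plan import *
st=status.sense(); print(st['tool_pos'],st['tcp_rot'],st['time_s'])
s=save('wrist','w1.png',(180,60,460,270),2.8); np.savez('wsh',**s); print(s['K'].round(1).tolist(),-s['R'].T@s['t'])
rows([(.467,-.289,.2,1.372,4)])
rows([(.467,-.50,.2,1.372,4)],(np.array([.467,-.289,.2]),1.372))
E
```

```text
[ 0.4731185  -0.08342465  0.2649698 ] [3.14088693e+00 6.01659193e-04 1.47787285e+00] 2.125
[[273.2, 0.0, 252.0], [0.0, 273.2, 190.6], [0.0, 0.0, 1.0]] [ 0.47893202 -0.00577811  0.46515655]
4 rows: [[-0.052, 0.003, 0.0162, np.float64(0.0274)], [-0.0519, 0.0045, 0.0162, np.float64(0.0274)], [-0.0517, 0.0059, 0.0162, np.float64(0.0274)], [-0.0516, 0.0073, 0.0162, np.float64(0.0274)]]
4 rows: [[-0.0517, 0.0104, 0.0, -0.0], [-0.0517, 0.0104, 0.0, -0.0], [-0.0517, 0.0104, 0.0, -0.0], [-0.0517, 0.0104, 0.0, -0.0]]
```

View pics/w1.png

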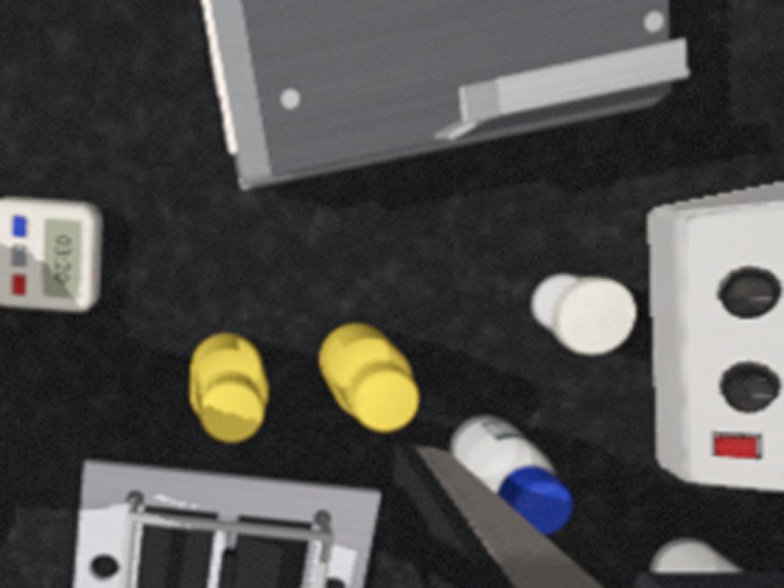

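The wrist view shows the shaker's right rail at (465–685, 50–110) and two deck screws at (290,98) and (653,21). The carrier's near edge and both yellow bottles are also in view. I need the upper part of the same image to find the pin.

```bash
python3 - <<'E'
from h import *
s=np.load('wsh.npz'); im=s['img'][0:135,235:445,::-1]; cv2.imwrite('pics/w1b.png',cv2.resize(im,None,fx=3.6,fy=3.6,interpolation=cv2.INTER_CUBIC))
E
```

```text
(no output)
```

View pics/w1b.png

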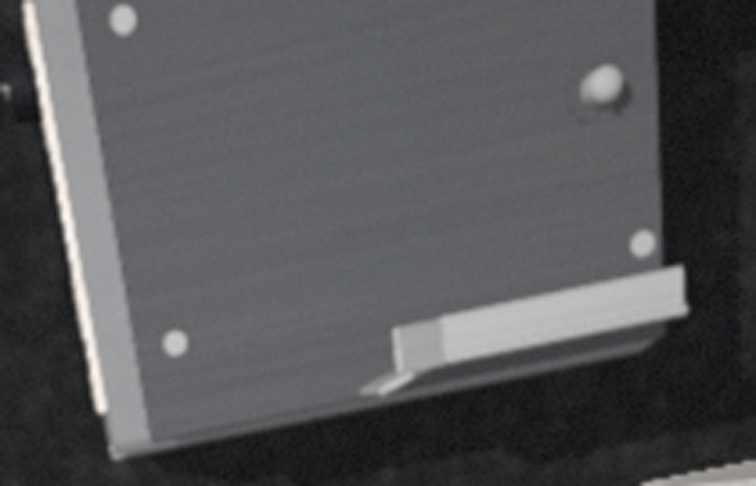

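```bash
python3 - <<'E'
from h import *
s=dict(np.load('wsh.npz'))
u=lambda p:((p[0]+.5)/3.6-.5+235,(p[1]+.5)/3.6-.5)
pin=ray(s,u((605,85)),.073); F1=ray(s,u((123,20)),.067);F2=ray(s,u((175,343)),.067);B2=ray(s,u((643,243)),.067)
print('pin',pin,F1,F2,B2,np.linalg.norm(F1-F2),np.linalg.norm(B2-F2))
d=(B2-F2); y1=np.arctan2(d[1],d[0]); e=F1-F2; y2=np.arctan2(e[1],e[0])-np.pi/2
m=pin-(F1+F2)/2; print('yaws',y1,y2,np.arctan2(m[1],m[0]))
a=np.mean([y1,y2]); ex=np.array([np.cos(a),np.sin(a)]); ey=np.array([-ex[1],ex[0]])
seat=pin[:2]-.078*ex; c2=(F1+B2)[:2]/2; print('yaw',a,'seat',seat,'screw centre',c2)
for n,p,z in [('lip tf',(393,328),.1),('lip mid',(443,318),.095),('lip b',(683,266),.095),('outer b',(688,312),.095),('deck corner',(150,440),.066)]:
    w=ray(s,u(p),z)[:2]-seat; print(n,(w@ex).round(4),(w@ey).round(4))
v=lambda p:((p[0]+.5)/2.8-.5+180,(p[1]+.5)/2.8-.5+60)
print('car corners',ray(s,v((84,461)),.006),ray(s,v((380,490)),.006))
E
```

```text
pin [0.68066012 0.08486009 0.073     ] [0.51313726 0.12248461 0.067     ] [0.52474111 0.01324176 0.067     ] [0.70091979 0.03222576 0.067     ] 0.10985740830930955 0.17719853040504763
yaws 0.10734006625566116 0.10582381566476617 0.10471577944387858
yaw 0.10658194096021367 seat [0.60310273 0.07656243] screw centre [0.60702853 0.07735519]
lip tf -0.013 -0.066
lip mid 0.0064 -0.0662
lip b 0.0902 -0.0657
outer b 0.0915 -0.0814
deck corner -0.1002 -0.0883
car corners [ 0.3853026  -0.19277124  0.006     ] [ 0.57548181 -0.23130548  0.006     ]
```

Call:
play_rows([
  [-0.055,0.003,0.005,0.027,-1],
  [-0.055,0.0045,0.005,0.027,-1],
  [-0.055,0.006,0.005,0.027,-1],
  [-0.055,0.007,0.005,0.027,-1],
  [-0.062,0.012,0,0,-1],
  [-0.05,0.01,0,0,-1],
  [0,0,0,0,-1],
])

```text
time_s: 3.05
tool_pos: [0.4653, -0.4166, 0.2437]
tcp_rot: [-3.14, 0.002, 1.373]
wrist_force: [0.3, 1.3, -1.1]
opening: 0.999
gripper_force: 0.0
```

```bash
python3 - <<'E'
from h import *
st=status.sense(); print(st['tool_pos'],st['tcp_rot'],st['time_s'])
s=save('wrist','w2.png',(130,20,512,300),2); np.savez('wcar',**s)
E
```

```text
[ 0.46526442 -0.4166258   0.24374322] [-3.13976493e+00  1.78616905e-03  1.37317357e+00] 3.05
```

View pics/w2.png

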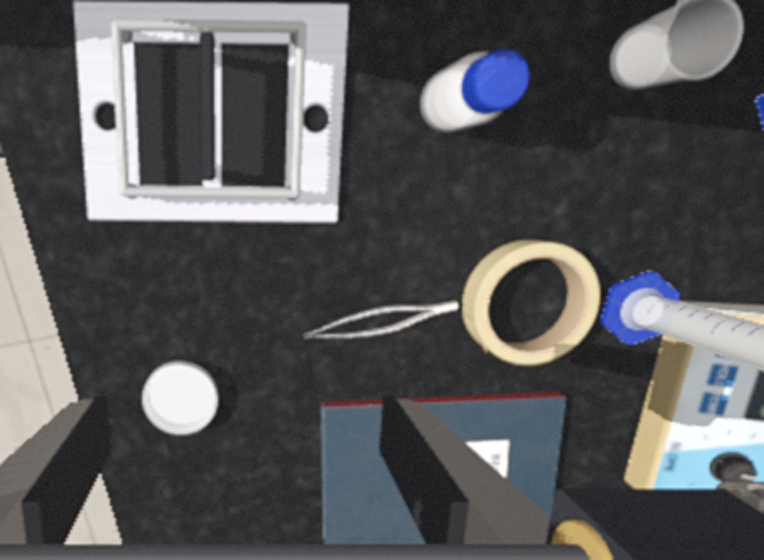

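Clear view from above:
- plate corners at (75,2), (349,4), (338,221) and (89,220)
- holes at (106,116) and (315,117)
- black handle bar from (208,32) to (208,180)
- near blue-capped bottle's cap at (502,80)

```bash
python3 - <<'E'
from plan import *
from scipy.optimize import least_squares
s=dict(np.load('wcar.npz')); u=lambda p:np.array([(p[0]+.5)/2-.5+130,(p[1]+.5)/2-.5+20])
ob=[((-.078,0,.004),(106,116)),((.078,0,.004),(316,117)),((-.097,.075,.006),(75,3)),((.097,.075,.006),(349,4)),((.097,-.075,.006),(338,219)),((-.097,-.075,.006),(89,218)),((0,.046,.055),(208,32)),((0,-.046,.055),(208,180))]
def res(v):
    c,q=np.cos(v[2]),np.sin(v[2])
    return np.concatenate([proj(s,[v[0]+c*m[0]-q*m[1],v[1]+q*m[0]+c*m[1],m[2]])-u(p) for m,p in ob])
q=least_squares(res,[.467,-.289,-.199],loss='soft_l1'); print(q.x,res(q.x).reshape(-1,2).round(1).tolist())
print('near bottle cap',ray(s,u((503,80)),.091)); 
x,y,a=q.x; 
rows([(x,y,.13,a+np.pi/2,3),(x,y,.03,a+np.pi/2,3)])
E
```

```text
[ 0.46546108 -0.28740864 -0.204355  ] [[1.2, 0.1], [0.3, 0.4], [-0.4, -0.6], [-0.4, -0.1], [-0.5, 0.7], [0.2, 0.4], [-0.4, -1.1], [0.4, 0.3]]
near bottle cap [ 0.64081914 -0.31169375  0.091     ]
3 rows: [[0.0413, -0.0084, 0.0379, np.float64(0.0032)], [0.0413, -0.0086, 0.0379, np.float64(0.0032)], [0.0413, -0.0087, 0.0379, np.float64(0.0032)]]
3 rows: [[-0.0, -0.0, 0.0333, np.float64(-0.0)], [-0.0, -0.0, 0.0333, np.float64(-0.0)], [-0.0, -0.0, 0.0333, np.float64(-0.0)]]
```

Call:
play_rows([
  [0.041,-0.0085,0.038,0.003,0.1],
  [0.041,-0.0085,0.038,0.003,0.1],
  [0.041,-0.0085,0.038,0.003,0.1],
  [0,0,0.02,0,0.1],
  [0,0,0.02,0,0.1],
  [0,0,0,0,0.1],
])

```text
time_s: 3.85
tool_pos: [0.4647, -0.2887, 0.0898]
tcp_rot: [-3.14, 0.0, 1.367]
wrist_force: [0.3, 0.5, 0.4]
opening: 0.451
gripper_force: 0.0
```

```bash
python3 - <<'E'
from plan import *
st=status.sense(); print(st['tool_pos'],st['tcp_rot'],st['opening'])
rows([(.4655,-.2874,.03,np.pi/2-.2044,3)])
E
```

```text
[ 0.46471882 -0.28871438  0.08981179] [-3.13992878e+00  1.83723467e-04  1.36718265e+00] 0.451372648470848
3 rows: [[0.0005, 0.0002, 0.0199, np.float64(0.0003)], [0.0005, 0.0002, 0.0199, np.float64(0.0003)], [0.0005, 0.0002, 0.0199, np.float64(0.0003)]]
```

Call:
play_rows([
  [0.0015,0.0005,0.02,0,0.1],
  [0,0,0.02,0,0.1],
  [0,0,0.02,0,0.1],
  [0,0,0,0,1],
  [0,0,0,0,1],
  [0,0,0,0,1],
  [0,0,0,0,1],
])

```text
time_s: 4.72
tool_pos: [0.4665, -0.2872, 0.0313]
tcp_rot: [3.14, 0.0, 1.368]
wrist_force: [0.6, -1.2, 0.1]
opening: 0.039
gripper_force: 0.0
```

Call:
play_rows([
  [0,0,-0.03,0,1],
  [0,0,-0.05,0,1],
  [0,0,-0.05,0,1],
  [0,0,-0.03,0,1],
  [0,0,0,0,1],
])

```text
time_s: 5.35
tool_pos: [0.4675, -0.2878, 0.1932]
tcp_rot: [3.136, 0.0, 1.368]
wrist_force: [-1.1, -0.5, 0.4]
opening: 0.002
gripper_force: 0.0
```

```bash
python3 - <<'E'
from plan import *
st=status.sense(); print(st['tool_pos'],st['tcp_rot'],st['opening'],st['gripper_force'],st['wrist_force'])
a=.1066; ex=np.array([np.cos(a),np.sin(a)]); seat=np.array([.6031,.0766])
P=seat-.135*ex; print(P)
rows([(.455,-.12,.19,1.4,4),(P[0],P[1],.19,np.pi/2+a,4)])
s=save('side','d3.png',(160,80,330,265),3)
E
```

```text
[ 0.46754837 -0.2878243   0.19318371] [3.13602699e+00 5.21392626e-05 1.36804521e+00] 0.0023212083640418023 0.0 [-1.06251835 -0.45653751  0.35223841]
[0.46886631 0.06223624]
4 rows: [[0.0405, -0.0115, 0.0008, np.float64(-0.008)], [0.0406, -0.0112, 0.0008, np.float64(-0.008)], [0.0406, -0.0109, 0.0008, np.float64(-0.008)], [0.0407, -0.0105, 0.0008, np.float64(-0.008)]]
4 rows: [[0.0455, -0.0043, -0.0, np.float64(-0.0693)], [0.0457, -0.0012, -0.0, np.float64(-0.0693)], [0.0456, 0.002, 0.0, np.float64(-0.0693)], [0.0454, 0.0052, 0.0, np.float64(-0.0693)]]
```

View pics/d3.png

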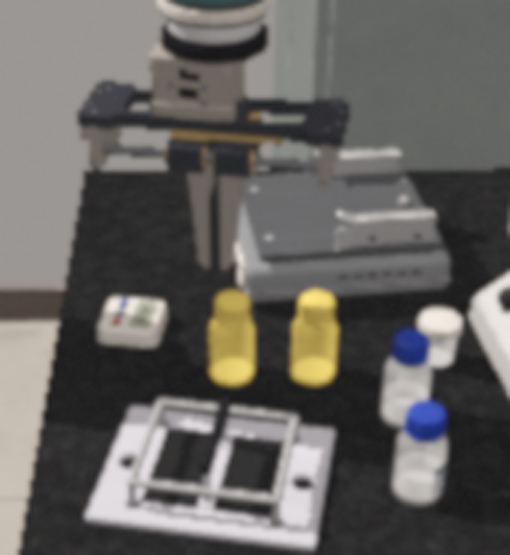

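The grip missed: the fingers are shut above and behind the carrier, which hasn't moved. I'll check where the TCP projects compared with the fingertips in the image, at about (215,268) in this crop.

```bash
python3 - <<'E'
from h import *
st=status.sense(); s=vision.snapshot('side'); p=np.array(st['tool_pos'])
pp=proj(s,p); print('tcp in crop',(pp-[160,80])*3, 'full',pp)
for z in (.1,.19): print(ray(s,(160+215/3,80+268/3),z))
w=vision.snapshot('wrist'); print('wrist cam',-w['R'].T@w['t'],'tcp in wrist',proj(w,p)); print(w['R'].round(3).tolist())
w1=np.load('last_wrist.npz'); print(-w1['R'].T@w1['t'])
sc=vision.snapshot('scene'); print('scene',proj(sc,p))
cv2.imwrite('pics/chk.png',np.hstack([sc['img'][60:300,150:400,::-1],w['img'][100:340,100:440,::-1]]))
E
```

```text
tcp in crop [213.68823507 293.12790574] full [231.22941169 177.70930191]
[ 0.46928287 -0.10574955  0.1       ]
[ 0.4680875  -0.24749444  0.19      ]
wrist cam [ 0.48020754 -0.21042558  0.39061623] tcp in wrist [254.37880149 216.58390232]
[[0.979, -0.202, 0.001], [-0.194, -0.942, 0.274], [-0.054, -0.268, -0.962]]
[ 0.47968758 -0.33999684  0.44382221]
scene [245.90305286 180.356953  ]
```

View pics/chk.png

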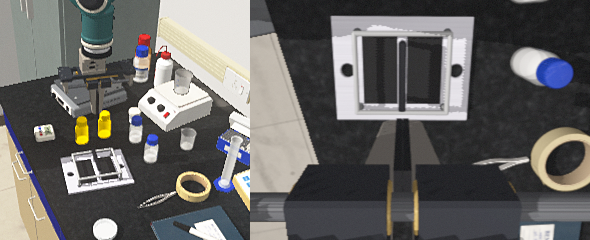

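Pictures are used up, so from here I measure numerically. The fingertips appear higher in both fixed views than the reported TCP, so I'll triangulate them by differencing against the first images.

```bash
python3 - <<'E'
from h import *
from scipy.optimize import least_squares
st=status.sense(); p=np.array(st['tool_pos']); obs=[]
for n,f in (('side','d1.png'),('scene','s1.png')):
    s=vision.snapshot(n); old=cv2.resize(cv2.imread('pics/'+f),(512,384),interpolation=cv2.INTER_AREA)[:,:,::-1]
    d=np.abs(cv2.GaussianBlur(s['img'],(3,3),0).astype(int)-cv2.GaussianBlur(old,(3,3),0)).max(2)>35
    q=proj(s,p); x0,y0=q.astype(int)
    print(n,'tcp px',q.round(1))
    for y in range(y0-22,y0+8,2): print(y,''.join('#' if v else '.' for v in d[y,x0-16:x0+17]))
E
```

```text
side tcp px [230.7 178.3]
156 ..........#####...##..###........
158 ..........#####....##..##........
160 ..........#####....###...........
162 ...........####....###...........
164 ...........####....####..........
166 ...........####....####..........
168 ............###....###...........
170 .................................
172 .................................
174 .................................
176 .................................
178 .................................
180 .................................
182 .................................
184 .................................
scene tcp px [245.4 180.9]
158 ..................#..............
160 .................####............
162 ................####.............
164 .................##..............
166 ............#....###.............
168 ............#....###.............
170 ....................########.....
172 .............####...##########...
174 ....................########.....
176 ....................###..........
178 ....................###..........
180 ......................#..........
182 .................................
184 .................................
186 .................................
```

```bash
python3 - <<'E'
from h import *
st=status.sense(); p=np.array(st['tool_pos'])
sd=vision.snapshot('side'); sc=vision.snapshot('scene'); w=vision.snapshot('wrist')
for d in (0,.01,.02,.03,.04):
    q=p+[0,0,d]; print(d,proj(sd,q).round(1),proj(sc,q).round(1),proj(w,q).round(1))
W=dict(np.load('wcar.npz')); P=np.array([0.46526442,-0.4166258,0.24374322]); ty=np.array([np.sin(1.373),-np.cos(1.373),0])
for d in (0,.01,.02,.03,.04): print(d,proj(W,P+[0,0,d]-.046*ty).round(1),proj(W,P+[0,0,d]+.046*ty).round(1),'seen ~ (182,220),(322,220)')
def asc(s,x0,x1,y0,y1,st=2):
    g=cv2.cvtColor(s['img'],cv2.COLOR_RGB2GRAY)
    for y in range(y0,y1,st): print(y,' '.join('%3d'%v for v in g[y,x0:x1:2]))
print('side');asc(sd,216,250,158,186); print('wrist'); asc(w,226,286,196,250,3)
E
```

```text
0 [230.7 178.3] [245.4 181. ] [253.  215.3]
0.01 [230.7 174.8] [245.5 178. ] [253.1 220.1]
0.02 [230.7 171.3] [245.5 175.1] [253.1 225.4]
0.03 [230.6 167.7] [245.5 172.1] [253.2 231.3]
0.04 [230.6 164.1] [245.5 169. ] [253.2 237.8]
0 [194.6 215.7] [312.1 215.8] seen ~ (182,220),(322,220)
0.01 [191.9 220.6] [314.9 220.6] seen ~ (182,220),(322,220)
0.02 [188.9 226. ] [318. 226.] seen ~ (182,220),(322,220)
0.03 [185.6 231.9] [321.5 231.9] seen ~ (182,220),(322,220)
0.04 [182.  238.5] [325.3 238.5] seen ~ (182,220),(322,220)
side
158  43  41  43  50  85 102  85  39  75 102 106 151 170 164 132 109 136
160  46  44  47  54  86 102  85  40  75 102 108 185 182 166 147 111 121
162  48  47  48  47  74 101  87  42  76 102 111 211 194 167 154 116 108
164  46  47  45  47  68  99  88  45  75 102 108 190 208 169 161 123 100
166  43  44  46  46  71 100  89  44  75 102 102 151 219 171 163 136  86
168  43  42  42  42  52  92  89  43  74 103  92  98 195 174 164 160 151
170  43  41  41  42  41  60  70  42  68  85  62 103 193 156 145 141 137
172  42  43  43  42  41  45  42  42  46  49  42 103 189 126 111 
[... 1977 characters left out ...]
  30  24  35  31  29  28  32  84  84  84  83  84  84  82  82  59  42  40  41  44
235  65 113  86  90  96  96  90  84  84  78  34  25  33  31  29  32  29  78  82  85  85  83  83  84  82  83  42  37  40  42
238  98  97  87  82  83  82  84  84  83  74  30  30  31  36  26  25  27  70  84  83  85  84  85  81  84  81  77  41  41  38
241  82  84  81  85  82  86  84  85  81  73  33  28  25  37  33  27  29  69  85  82  83  85  83  84  84  83  85  58  47  42
244  82  83  82  84  85  85  83  84  84  70  33  33  27  36  28  21  26  69  85  83  84  83  84  87  86  82  82  84  44  42
247  85  84  84  84  83  83  85  82  84  67  28  25  31  32  30  30  27  60  86  83  84  82  84  83  85  84  82  86  76  35
```

The wrist and side views agree: the finger pads end about 29 mm behind the reported TCP along the tool, so the tips passed above the bar. I'll go 29 mm lower, carefully and with force checks.

Call:
play_rows([
  [0,-0.002,0.04,0,0.1],
  [0,0,0.05,0,0.1],
  [0,0,0.04,0,0.1],
  [0,0,0.02,0,0.1],
  [0,0,0.013,0,0.1],
  [0,0,0.008,0,0.1],
  [0,0,0.006,0,0.1],
  [0,0,0,0,0.1],
])

```text
time_s: 6.8
tool_pos: [0.4644, -0.2868, 0.014]
tcp_rot: [3.141, -0.0, 1.368]
wrist_force: [0.5, 0.5, 0.7]
opening: 0.452
gripper_force: 0.0
```

```bash
python3 - <<'E'
from h import *
st=status.sense(); print(st['tool_pos'],st['tcp_rot'],st['opening'],st['wrist_force'])
E
```

```text
[ 0.46437024 -0.28677269  0.01397371] [ 3.14092468e+00 -4.19216457e-05  1.36779012e+00] 0.45151657236187404 [0.51925631 0.48422171 0.74486155]
```

Call:
play_rows([
  [0,0.001,0.006,0,0.1],
  [0,0,0.006,0,0.1],
  [0,0,0,0,0.1],
  [0,0,0,0,1],
  [0,0,0,0,1],
  [0,0,0,0,1],
  [0,0,0,0,1],
])

```text
time_s: 7.68
tool_pos: [0.4652, -0.2869, 0.0018]
tcp_rot: [3.141, 0.0, 1.368]
wrist_force: [0.4, 0.7, -0.1]
opening: 0.109
gripper_force: 30.0
```

Gripped (opening 0.109, or 10 mm, at 30 N). Lift it and carry it to the front of the shaker.

Call:
play_rows([
  [0,0,-0.02,0,1],
  [0,0,-0.045,0,1],
  [0,0,-0.05,0,1],
  [0,0,-0.05,0,1],
  [0,0,-0.025,0,1],
  [0,0,0,0,1],
])

```text
time_s: 8.43
tool_pos: [0.4659, -0.2875, 0.194]
tcp_rot: [3.137, -0.0, 1.368]
wrist_force: [-0.6, -0.3, -3.1]
opening: 0.107
gripper_force: 30.0
```

```bash
python3 - <<'E'
from plan import *
st=status.sense(); print(st['tool_pos'],st['tcp_rot'],st['opening'],st['gripper_force'],st['wrist_force'],st['moment'])
a=.1066; ex=np.array([np.cos(a),np.sin(a)]); seat=np.array([.6031,.0766]); P=seat-.145*ex; print(P)
rows([(.452,-.12,.19,1.45,5),(P[0],P[1],.19,np.pi/2+a,5)])
E
```

```text
[ 0.46591456 -0.28745086  0.19404639] [ 3.13702525e+00 -1.51185269e-04  1.36768755e+00] 0.10695407397786291 29.998718798160553 [-0.57304065 -0.31193453 -3.11066148] [-0.04732181  0.07494055 -0.02883921]
[0.45892308 0.06117226]
5 rows: [[0.0322, -0.0095, 0.0008, np.float64(-0.0165)], [0.0324, -0.0089, 0.0008, np.float64(-0.0165)], [0.0325, -0.0084, 0.0008, np.float64(-0.0165)], [0.0327, -0.0079, 0.0008, np.float64(-0.0165)], [0.0328, -0.0073, 0.0008, np.float64(-0.0165)]]
5 rows: [[0.0361, -0.003, -0.0, np.float64(-0.0455)], [0.0362, -0.0013, -0.0, np.float64(-0.0455)], [0.0363, 0.0003, 0.0, np.float64(-0.0455)], [0.0362, 0.002, 0.0, np.float64(-0.0455)], [0.0361, 0.0036, 0.0, np.float64(-0.0455)]]
```

Call:
play_rows([
  [0.016,-0.005,0,-0.008,1],
  [0.032,-0.0095,0,-0.016,1],
  [0.032,-0.009,0,-0.016,1],
  [0.032,-0.0085,0,-0.016,1],
  [0.033,-0.008,0,-0.016,1],
  [0.033,-0.0075,0,-0.025,1],
])

```text
time_s: 9.18
tool_pos: [0.4458, -0.1011, 0.1901]
tcp_rot: [-3.138, 0.0, 1.467]
wrist_force: [0.5, -0.5, -2.6]
opening: 0.106
gripper_force: 30.0
```

Call:
play_rows([
  [0.036,-0.003,0,-0.045,1],
  [0.036,-0.0015,0,-0.045,1],
  [0.036,0,0,-0.045,1],
  [0.036,0.002,0,-0.045,1],
  [0.02,0.002,0,-0.03,1],
  [0,0,0,0,1],
])

```text
time_s: 9.93
tool_pos: [0.4503, 0.0618, 0.1908]
tcp_rot: [-3.14, 0.001, 1.678]
wrist_force: [0.5, -0.2, -3.1]
opening: 0.103
gripper_force: 30.0
```

```bash
python3 - <<'E'
from plan import *
st=status.sense(); print(st['tool_pos'],st['tcp_rot'],st['opening'],st['gripper_force'],st['wrist_force'],st['moment'])
rows([(.459,.0612,.12,1.6774,3)])
E
```

```text
[0.45031432 0.06181983 0.19082824] [-3.13966076e+00  7.76182699e-04  1.67761684e+00] 0.10271077662966942 29.998764395713806 [ 0.50202702 -0.21234478 -3.07925371] [-0.11179224 -0.01945763 -0.03145518]
3 rows: [[-0.0005, 0.0029, 0.0236, np.float64(0.0001)], [-0.0005, 0.0029, 0.0236, np.float64(0.0001)], [-0.0005, 0.0029, 0.0236, np.float64(0.0001)]]
```

Call:
play_rows([
  [-0.0015,0,0.03,0,1],
  [0,0,0.035,0,1],
  [0,0,0.03,0,1],
  [0,0,0.014,0,1],
  [0,0,0,0,1],
])

```text
time_s: 10.55
tool_pos: [0.451, 0.0582, 0.0822]
tcp_rot: [-3.14, 0.001, 1.673]
wrist_force: [0.7, -0.6, -1.7]
opening: 0.11
gripper_force: 30.0
```

```bash
cat > st.py <<'E'
from plan import *
st=status.sense(); p=st['tool_pos']; a=.1066; ex=np.array([np.cos(a),np.sin(a)]); ey=np.array([-ex[1],ex[0]]); d=p[:2]-np.array([.6031,.0766])
print('shaker frame x,y,z',(d@ex).round(4),(d@ey).round(4),(p[2]-.0018).round(4),'yaw err',round(st['tcp_rot'][2]-np.pi/2-a,4),'rot',st['tcp_rot'].round(4),'F',st['wrist_force'].round(1),'M',st['moment'].round(2),st['opening'].round(3),st['time_s'])
E
python3 st.py
```

```text
Traceback (most recent call last):
  File "st.py", line 3, in <module>
    print('shaker frame x,y,z',(d@ex).round(4),(d@ey).round(4),(p[2]-.0018).round(4),'yaw err',round(st['tcp_rot'][2]-np.pi/2-a,4),'rot',st['tcp_rot'].round(4),'F',st['wrist_force'].round(1),'M',st['moment'].round(2),st['opening'].round(3),st['time_s'])
                                                                                                                                                                                                                         ^^^^^^^^^^^^^^^^^^^
AttributeError: 'float' object has no attribute 'round'
```

```bash
sed -i "s/st\['opening'\].round(3)/st['opening']/" st.py; python3 st.py
```

```text
shaker frame x,y,z -0.1532 -0.0021 0.0804 yaw err -0.0043 rot [-3.1399e+00  1.0000e-03  1.6731e+00] F [ 0.7 -0.6 -1.7] M [-0.06  0.04  0.04] 0.10995471248670986 10.55
```

Call:
play_rows([
  [0.0015,0.01,0,-0.003,1],
  [0,0.01,0,0,1],
  [0,0.01,0,0,1],
  [0,0.008,0,0,1],
  [0,0,0,0,1],
])

```text
time_s: 11.18
tool_pos: [0.4898, 0.0649, 0.0827]
tcp_rot: [3.141, 0.0, 1.678]
wrist_force: [0.2, 0.7, -2.5]
opening: 0.111
gripper_force: 30.0
```

```bash
python3 st.py; python3 - <<'E'
from h import *
s=save('wrist','w3.png'); np.savez('win',**s)
# predicted pixels of plate corners if carrier at expected pose (tool frame)
st=status.sense(); p=st['tool_pos']; a=st['tcp_rot'][2]-np.pi/2
c,q=np.cos(a),np.sin(a)
for m in [(.097,.075,.006),(-.097,.075,.006),(.078,0,.006),(.0615,.05,.034),(-.0615,.05,.034)]:
    print(m,proj(s,[p[0]+c*m[0]-q*m[1],p[1]+q*m[0]+c*m[1],p[2]-.0018+m[2]]).round(1))
E
```

```text
shaker frame x,y,z -0.1139 0.0004 0.0809 yaw err 0.0004 rot [3.1411e+00 3.0000e-04 1.6777e+00] F [ 0.2  0.7 -2.5] M [-0.08  0.04 -0.04] 0.11075451003858645 11.175
(0.097, 0.075, 0.006) [392.1 116.9]
(-0.097, 0.075, 0.006) [112.4 117. ]
(0.078, 0, 0.006) [353.7 217.9]
(0.0615, 0.05, 0.034) [351.6 159.4]
(-0.0615, 0.05, 0.034) [153.3 159.5]
```

```bash
python3 - <<'E'
from h import *
s=np.load('win.npz'); g=cv2.cvtColor(s['img'],cv2.COLOR_RGB2GRAY)
print('cols (x=140,250,370) rows 96..136')
for x in (130,160,250,340,380): print(x,g[96:140:2,x].tolist())
print('rows: y=130 near right corner 370..410, left 96..136'); print(g[130,370:412:2].tolist(),g[130,96:136:2].tolist())
print(g[150,360:402:2].tolist())
E
```

```text
cols (x=140,250,370) rows 96..136
130 [38, 36, 34, 30, 35, 37, 37, 41, 37, 32, 37, 102, 219, 217, 217, 212, 216, 220, 219, 216, 217, 215]
160 [39, 38, 36, 38, 35, 39, 40, 44, 51, 48, 50, 109, 217, 217, 215, 211, 215, 219, 220, 218, 217, 216]
250 [41, 41, 46, 45, 51, 48, 47, 45, 47, 47, 63, 211, 221, 219, 218, 218, 218, 219, 221, 221, 219, 220]
340 [145, 97, 99, 98, 96, 99, 98, 98, 98, 98, 99, 126, 225, 222, 220, 222, 219, 219, 222, 223, 222, 221]
380 [145, 96, 100, 101, 94, 93, 96, 97, 99, 97, 100, 118, 223, 220, 220, 221, 219, 219, 221, 221, 221, 218]
rows: y=130 near right corner 370..410, left 96..136
[219, 218, 219, 219, 218, 219, 218, 218, 219, 219, 194, 70, 71, 71, 73, 76, 96, 94, 144, 184, 171] [37, 36, 35, 35, 31, 36, 37, 36, 45, 197, 222, 220, 221, 221, 220, 220, 220, 220, 220, 220]
[221, 220, 220, 220, 219, 220, 219, 219, 220, 218, 218, 218, 218, 218, 142, 64, 65, 64, 65, 66, 68]
```

The carrier sits in the hand as predicted: the plate edge is at row 118 against 117 expected. Slide it in.

Call:
play_rows([
  [0,0.009,0,0,1],
  [0,0.009,0,0,1],
  [0,0.009,0,0,1],
  [0,0.009,0,0,1],
  [0,0.009,0,0,1],
  [0,0.009,0,0,1],
  [0,0,0,0,1],
])

```text
time_s: 12.1
tool_pos: [0.5435, 0.0706, 0.0826]
tcp_rot: [3.141, 0.0, 1.678]
wrist_force: [0.8, -0.1, -2.2]
opening: 0.106
gripper_force: 30.0
```

```bash
python3 st.py
```

```text
shaker frame x,y,z -0.0599 0.0004 0.0808 yaw err 0.0004 rot [3.1412e+00 3.0000e-04 1.6778e+00] F [ 0.8 -0.1 -2.2] M [-0.08  0.11 -0.04] 0.10642849204344189 12.1
```

Call:
play_rows([
  [0,0.01,0,0,1],
  [0,0.01,0,0,1],
  [0,0.01,0,0,1],
  [0,0.01,0,0,1],
  [0,0.01,0,0,1],
  [0,0.01,0,0,1],
  [0,0,0,0,1],
])

```text
time_s: 12.98
tool_pos: [0.6032, 0.077, 0.0826]
tcp_rot: [3.141, 0.0, 1.678]
wrist_force: [-0.2, -0.5, -2.4]
opening: 0.108
gripper_force: 30.0
```

```bash
python3 st.py
```

```text
shaker frame x,y,z 0.0001 0.0004 0.0808 yaw err 0.0004 rot [3.1412e+00 3.0000e-04 1.6778e+00] F [-0.2 -0.5 -2.4] M [-0.01  0.07  0.03] 0.10817328117695924 12.975
```

No contact so far. Lower it 14.5 mm onto the deck.

Call:
play_rows([
  [0,0,0.004,0,1],
  [0,0,0.004,0,1],
  [0,0,0.003,0,1],
  [0,0,0.002,0,1],
  [0,0,0.0015,0,1],
  [0,0,0,0,1],
])

```text
time_s: 13.72
tool_pos: [0.6024, 0.077, 0.0681]
tcp_rot: [-3.141, 0.0, 1.678]
wrist_force: [-0.7, 0.4, -3.0]
opening: 0.106
gripper_force: 30.0
```

```bash
python3 st.py
```

```text
shaker frame x,y,z -0.0007 0.0005 0.0663 yaw err 0.0003 rot [-3.1415  0.      1.6777] F [-0.7  0.4 -3. ] M [-0.07  0.03  0.  ] 0.1061551915669161 13.725
```

Call:
play_rows([
  [0,0,0.001,0,1],
  [0,0,0,0,1],
  [0,0,0,0,0.1],
  [0,0,0,0,0.1],
  [0,0,0,0,0.1],
  [0,0,0,0,0.1],
])

```text
time_s: 14.48
tool_pos: [0.6025, 0.077, 0.0672]
tcp_rot: [3.141, 0.0, 1.678]
wrist_force: [-0.8, 0.4, -0.2]
opening: 0.448
gripper_force: 0.0
```

Call:
play_rows([
  [0,0,-0.02,0,0.1],
  [0,0,-0.04,0,0.1],
  [0,0,-0.06,0,0.1],
  [0,0,-0.04,0,0.1],
  [0,0,0,0,0.1],
])

```text
time_s: 15.1
tool_pos: [0.6049, 0.0769, 0.2323]
tcp_rot: [3.133, -0.002, 1.677]
wrist_force: [-0.5, -0.0, -0.5]
opening: 0.451
gripper_force: 0.0
```

```bash
python3 st.py; python3 - <<'E'
from h import *
s=save('wrist','w4.png'); np.savez('wseat',**s)
a=.1066;c,q=np.cos(a),np.sin(a); g=cv2.cvtColor(s['img'],cv2.COLOR_RGB2GRAY)
P={}
for m in [(.097,.075,.006),(-.097,.075,.006),(.078,0,.006),(-.078,0,.006),(.0,.046,.055),(0,-.046,.055),(-.097,0,.006),(.097,0,.006)]:
    p=proj(s,[.6031+c*m[0]-q*m[1],.0766+q*m[0]+c*m[1],.066+m[2]]); P[m]=p; print(m,p.round(1))
for k in [(-.097,0,.006),(.097,0,.006),(-.078,0,.006),(.078,0,.006)]:
    x,y=P[k].round().astype(int); print(k,'row',x-14,g[y,max(x-14,0):x+15].tolist())
    if abs(k[0])<.09: print('   col',y-14,g[y-14:y+15,x].tolist())
E
```

```text
shaker frame x,y,z 0.0018 0.0001 0.2305 yaw err -0.0001 rot [ 3.1332e+00 -1.6000e-03  1.6773e+00] F [-0.5 -0.  -0.5] M [-0.07  0.07 -0.02] 0.45082327287196394 15.1
(0.097, 0.075, 0.006) [326.1 115.2]
(-0.097, 0.075, 0.006) [173.7 115.3]
(0.078, 0, 0.006) [308.  172.8]
(-0.078, 0, 0.006) [192.2 173.1]
(0.0, 0.046, 0.055) [250.3 142.3]
(0, -0.046, 0.055) [250.4 218.4]
(-0.097, 0, 0.006) [178.1 173.2]
(0.097, 0, 0.006) [322.  172.8]
(-0.097, 0, 0.006) row 164 [46, 44, 43, 42, 101, 217, 249, 222, 179, 170, 169, 169, 179, 209, 227, 228, 228, 228, 216, 179, 125, 86, 72, 74, 85, 104, 110, 110, 109]
(0.097, 0, 0.006) row 308 [211, 200, 180, 147, 110, 98, 128, 160, 175, 177, 178, 186, 190, 159, 100, 102, 106, 79, 40, 25, 25, 30, 34, 33, 29, 35, 36, 32, 35]
(-0.078, 0, 0.006) row 178 [227, 228, 228, 228, 216, 179, 125, 86, 72, 74, 85, 104, 110, 110, 109, 109, 108, 109, 154, 196, 206, 197, 172, 147, 187, 223, 229, 229, 222]
   col 159 [231, 231, 232, 229, 228, 232, 222, 147, 88, 78, 102, 106, 110, 111, 109, 109, 110, 109, 109, 108, 110, 148, 210, 225, 226, 229, 228, 228, 228]
(0.078, 0, 0.006) row 294 [230, 219, 204, 208, 208, 198, 171, 134, 123, 162, 196, 209, 213, 213, 211, 200, 180, 147, 110, 98, 128, 160, 175, 177, 178, 186, 190, 159, 100]
   col 159 [232, 234, 233, 233, 233, 233, 208, 125, 96, 113, 153, 189, 202, 208, 211, 206, 195, 179, 131, 113, 146, 193, 222, 228, 232, 234, 231, 229, 228]
```

The carrier looks seated: the pin shows inside the rear hole with dark rims on both sides, and the edges are within about 2 mm. Next, the bottles. I'll move to view both caps.

Call:
play_rows([
  [-0.03,0.0,-0.01,0,-0.2],
  [-0.058,0.0,0,0,-0.2],
  [-0.058,0.0,0,0,-0.2],
  [-0.058,0,0,0.02,-0.2],
  [-0.058,0,0,0.02,-0.2],
  [-0.058,0.0,0,0.02,-0.2],
  [-0.058,0,0,0.02,-0.2],
  [-0.04,0,0,0.02,-0.2],
])

```text
time_s: 16.15
tool_pos: [0.6352, -0.3423, 0.2356]
tcp_rot: [-3.139, 0.0, 1.574]
wrist_force: [-0.1, 0.4, -0.3]
opening: 0.599
gripper_force: 0.0
```

Call:
play_rows([
  [0,0.03,0,0,-0.2],
  [0,0.03,0,0,-0.2],
  [0,0.01,0,0,-0.2],
  [0,0,0,0,-0.2],
])

```text
time_s: 16.65
tool_pos: [0.7063, -0.3387, 0.2358]
tcp_rot: [-3.139, -0.0, 1.578]
wrist_force: [0.2, -0.7, -0.2]
opening: 0.598
gripper_force: 0.0
```

```bash
cat > caps.py <<'E'
from plan import *
st=status.sense(); print(st['tool_pos'],st['tcp_rot'],st['opening'],st['time_s'])
for n in ('wrist','scene','side'):
    s=vision.snapshot(n); h=cv2.cvtColor(s['img'],cv2.COLOR_RGB2HSV); m=cv2.inRange(h,(108,170,90),(128,255,255))
    k,l,t,c=cv2.connectedComponentsWithStats(m)
    for i in range(1,k):
        if t[i,4]>15: print(n,t[i].tolist(),c[i].round(1),'centre@.081',ray(s,c[i],.081).round(4))
E
python3 caps.py
```

```text
[ 0.70634003 -0.33866527  0.23584021] [-3.13936704e+00 -3.84858204e-04  1.57792695e+00] 0.5976036748072914 16.65
wrist [187, 52, 29, 31, 698] [200.8  67. ] centre@.081 [ 0.643  -0.2087  0.081 ]
wrist [189, 141, 27, 26, 502] [202.  153.5] centre@.081 [ 0.6399 -0.3125  0.081 ]
wrist [352, 162, 52, 86, 683] [371.1 187.7] centre@.081 [ 0.8658 -0.357   0.081 ]
wrist [404, 168, 4, 11, 18] [405.8 173.1] centre@.081 [ 0.9092 -0.3366  0.081 ]
wrist [386, 235, 31, 11, 38] [402.8 239.8] centre@.081 [ 0.9206 -0.4336  0.081 ]
wrist [276, 240, 17, 23, 139] [283.1 249.4] centre@.081 [ 0.7507 -0.4499  0.081 ]
scene [286, 106, 12, 11, 104] [291.2 110.8] centre@.081 [0.9048 0.206  0.081 ]
scene [154, 175, 9, 17, 35] [157.5 183. ] centre@.081 [ 0.2709 -0.0519  0.081 ]
scene [283, 176, 9, 4, 18] [287.1 177.2] centre@.081 [ 0.6578 -0.1936  0.081 ]
scene [297, 194, 11, 11, 85] [301.8 199.1] centre@.081 [ 0.6432 -0.3092  0.081 ]
scene [367, 198, 13, 16, 96] [371.9 204.4] centre@.081 [ 0.822  -0.4187  0.081 ]
scene [387, 210, 15, 15, 101] [394.5 216.8] centre@.081 [ 0.8459 -0.4903  0.081 ]
scene [364, 236, 21, 16, 100] [372.8 245.8] centre@.081 [ 0.7139 -0.5552  0.081 ]
scene [213, 303, 36, 69, 335] [233.6 343. ] centre@.081 [ 0.2692 -0.6529  0.081 ]
scene [246, 370, 11, 14, 75] [250.8 378.2] centre@.081 [ 0.2699 -0.7347  0.081 ]
side [338, 127, 12, 5, 50] [343.4 128.9] centre@.081 [0.8778 0.1912 0.081 ]
side [292, 190, 9, 11, 71] [296.5 195.2] centre@.081 [ 0.6453 -0.2108  0.081 ]
side [296, 219, 12, 7, 62] [301.7 222.1] centre@.081 [ 0.6413 -0.3242  0.081 ]
side [397, 249, 47, 36, 335] [423.5 273.6] centre@.081 [ 0.8776 -0.5018  0.081 ]
```

Caps found: near bottle at about (0.642, -0.311), far bottle at about (0.646, -0.207). I'll turn the tool so it closes along the carrier's y, then go above the near bottle.

Call:
play_rows([
  [0,0,0,0.184,-0.2],
  [0,0,0,0.184,-0.2],
  [0,0,0,0.184,-0.2],
  [0,0,0,0.184,-0.2],
  [0,0,0,0.184,-0.2],
  [0,0,0,0.184,-0.2],
  [0,0,0,0.184,-0.2],
  [0,0,0,0.184,-0.2],
])

```text
time_s: 17.8
tool_pos: [0.7062, -0.339, 0.238]
tcp_rot: [-3.141, -0.001, 0.099]
wrist_force: [0.3, 0.4, 0.0]
opening: 0.599
gripper_force: 0.0
```

```bash
python3 - <<'E'
from plan import *
st=status.sense(); print(st['tool_pos'],st['tcp_rot'],st['joint_positions'].round(2),st['time_s'])
y=st['tcp_rot'][2]
rows([(.57,-.26,.2358,.107,4)])
E
```

```text
[ 0.70619084 -0.33904021  0.23801912] [-3.14122995e+00 -8.78471774e-04  9.86925870e-02] [-0.08  0.82  0.97  1.19 -0.66  1.43 -0.67] 17.8
4 rows: [[-0.0319, -0.023, 0.0006, np.float64(-0.0021)], [-0.0319, -0.0231, 0.0006, np.float64(-0.0021)], [-0.0318, -0.0232, 0.0006, np.float64(-0.0021)], [-0.0318, -0.0232, 0.0006, np.float64(-0.0021)]]
```

Call:
play_rows([
  [-0.032,-0.023,0,-0.002,-0.2],
  [-0.032,-0.023,0,-0.002,-0.2],
  [-0.032,-0.023,0,-0.002,-0.2],
  [-0.032,-0.023,0,0,-0.2],
  [0,0,0,0,-0.2],
])

```text
time_s: 18.42
tool_pos: [0.5674, -0.26, 0.2378]
tcp_rot: [-3.138, -0.001, 0.111]
wrist_force: [0.4, 0.5, 0.8]
opening: 0.599
gripper_force: 0.0
```

```bash
python3 caps.py; python3 -c "
from h import *
s=vision.snapshot('wrist');print(-s['R'].T@s['t']); print(status.sense()['joint_positions'].round(2))"
```

```text
[ 0.56740556 -0.25998755  0.2377665 ] [-3.13811280e+00 -1.37734166e-03  1.10650069e-01] 0.5993457810591611 18.425
wrist [416, 12, 30, 46, 486] [428.   36.8] centre@.081 [ 0.7513 -0.4458  0.081 ]
wrist [446, 39, 12, 9, 47] [451.1  43.4] centre@.081 [ 0.7475 -0.4748  0.081 ]
wrist [206, 96, 27, 26, 547] [218.8 108.2] centre@.081 [ 0.6445 -0.2086  0.081 ]
wrist [287, 108, 28, 26, 495] [301.1 120.2] centre@.081 [ 0.6415 -0.3133  0.081 ]
scene [283, 176, 9, 3, 17] [286.5 177. ] centre@.081 [ 0.6565 -0.192   0.081 ]
scene [297, 194, 11, 11, 83] [301.8 199. ] centre@.081 [ 0.6435 -0.3092  0.081 ]
scene [366, 198, 14, 16, 97] [371.9 204.5] centre@.081 [ 0.8217 -0.4188  0.081 ]
scene [387, 210, 15, 15, 104] [394.4 216.8] centre@.081 [ 0.8459 -0.4901  0.081 ]
scene [364, 236, 21, 16, 101] [372.9 245.7] centre@.081 [ 0.7143 -0.5551  0.081 ]
scene [191, 258, 7, 13, 16] [194.1 264.6] centre@.081 [ 0.2649 -0.417   0.081 ]
scene [214, 307, 35, 65, 337] [233.7 343. ] centre@.081 [ 0.2693 -0.653   0.081 ]
scene [246, 370, 11, 14, 73] [250.8 378.3] centre@.081 [ 0.2698 -0.7348  0.081 ]
side [339, 121, 11, 11, 108] [343.9 126.1] centre@.081 [0.8853 0.2136 0.081 ]
side [293, 190, 8, 11, 64] [296.8 195.2] centre@.081 [ 0.6461 -0.2108  0.081 ]
side [296, 218, 13, 8, 65] [302.  221.9] centre@.081 [ 0.642  -0.3236  0.081 ]
side [397, 249, 47, 36, 333] [423.5 273.5] centre@.081 [ 0.8777 -0.5014  0.081 ]
[ 0.64592532 -0.25249306  0.4381601 ]
[-0.36  0.56  1.08  1.65 -0.52  1.25 -0.63]
```

Call:
play_rows([
  [0.034,0.03,0,0,-0.2],
  [0.034,0.03,0,0,-0.2],
  [0,0,0.05,0,-0.2],
  [0,0,0.05,0,-0.2],
  [0,0,0.01,0,-0.2],
  [0,0,0,0,-0.2],
])

```text
time_s: 19.38
tool_pos: [0.6443, -0.3142, 0.1276]
tcp_rot: [3.141, 0.0, 0.112]
wrist_force: [0.4, 0.1, 0.9]
opening: 0.599
gripper_force: 0.0
```

```bash
python3 - <<'E'
from plan import *
st=status.sense(); print(st['joint_positions'].round(2),st['tcp_rot'])
rows([(.6416,-.312,.036,.1107,5)])
E
```

```text
[-0.16  0.81  0.94  1.51 -0.68  1.18 -0.56] [3.14066411e+00 3.29900186e-04 1.11620238e-01]
5 rows: [[-0.0005, -0.0005, 0.0183, np.float64(0.0002)], [-0.0005, -0.0005, 0.0183, np.float64(0.0002)], [-0.0005, -0.0005, 0.0183, np.float64(0.0002)], [-0.0005, -0.0005, 0.0183, np.float64(0.0002)], [-0.0005, -0.0005, 0.0183, np.float64(0.0002)]]
```

Call:
play_rows([
  [-0.002,-0.002,0.03,0,-0.2],
  [0,0,0.03,0,-0.2],
  [0,0,0.02,0,-0.2],
  [0,0,0.011,0,-0.2],
  [0,0,0,0,-0.2],
])

```text
time_s: 20.0
tool_pos: [0.642, -0.3118, 0.0365]
tcp_rot: [3.141, -0.0, 0.112]
wrist_force: [0.5, 0.1, -0.3]
opening: 0.597
gripper_force: 0.0
```

Call:
play_rows([
  [0,0,0,0,0],
  [0,0,0,0,0.1],
  [0,0,0,0,0.2],
  [0,0,0,0,1],
  [0,0,0,0,1],
])

```text
time_s: 20.62
tool_pos: [0.642, -0.3117, 0.0365]
tcp_rot: [3.141, -0.001, 0.112]
wrist_force: [0.4, 0.2, 1.1]
opening: 0.362
gripper_force: 30.0
```

Gripped at 33 mm, the cap's diameter. Lift and carry it to the front bay.

Call:
play_rows([
  [0,0,-0.03,0,1],
  [0,0,-0.05,0,1],
  [0,0,-0.05,0,1],
  [0,0,-0.04,0,1],
  [0,0,0,0,1],
])

```text
time_s: 21.25
tool_pos: [0.643, -0.3129, 0.2097]
tcp_rot: [3.139, -0.005, 0.112]
wrist_force: [-0.2, -0.1, -2.1]
opening: 0.358
gripper_force: 30.0
```

```bash
python3 - <<'E'
from plan import *
st=status.sense(); print(st['tool_pos'],st['opening'],st['joint_positions'].round(2))
rows([(.5712,.0736,.2065,.1066,9)])
E
```

```text
[ 0.64295087 -0.31290028  0.2096902 ] 0.35829219649746075 [-0.19  0.73  1.    1.45 -0.62  1.29 -0.6 ]
9 rows: [[-0.0031, -0.0436, 0.0004, np.float64(0.0006)], [-0.0032, -0.0436, 0.0004, np.float64(0.0006)], [-0.0032, -0.0436, 0.0004, np.float64(0.0006)], [-0.0032, -0.0436, 0.0004, np.float64(0.0006)], [-0.0032, -0.0436, 0.0004, np.float64(0.0006)], [-0.0033, -0.0436, 0.0004, np.float64(0.0006)], [-0.0033, -0.0436, 0.0004, np.float64(0.0006)], [-0.0033, -0.0436, 0.0004, np.float64(0.0006)], [-0.0033, -0.0436, 0.0004, np.float64(0.0006)]]
```

Call:
play_rows([
  [-0.002,-0.025,0,0,1],
  [-0.003,-0.044,0,0,1],
  [-0.003,-0.044,0,0,1],
  [-0.003,-0.044,0,0,1],
  [-0.003,-0.044,0,0,1],
])

```text
time_s: 21.88
tool_pos: [0.6041, -0.1114, 0.2044]
tcp_rot: [-3.141, 0.003, 0.112]
wrist_force: [-0.4, -0.2, -1.3]
opening: 0.36
gripper_force: 30.0
```

```bash
python3 - <<'E'
from plan import *
st=status.sense(); print(st['tool_pos'],st['opening'],st['joint_positions'].round(2))
rows([(.5712,.0736,.2065,.1066,5)])
E
```

```text
[ 0.60408149 -0.11139056  0.20435642] 0.35956906645468 [-0.62  0.58  1.08  1.72 -0.55  1.18 -0.85]
5 rows: [[-0.0024, -0.0375, -0.0004, np.float64(0.0011)], [-0.0024, -0.0375, -0.0004, np.float64(0.0011)], [-0.0025, -0.0375, -0.0004, np.float64(0.0011)], [-0.0025, -0.0375, -0.0004, np.float64(0.0011)], [-0.0026, -0.0375, -0.0004, np.float64(0.0011)]]
```

Joints are well within range. Continue.

Call:
play_rows([
  [-0.0025,-0.038,0,0.001,1],
  [-0.0025,-0.038,0,0.001,1],
  [-0.0025,-0.038,0,0.001,1],
  [-0.0025,-0.038,0,0.001,1],
  [-0.0025,-0.03,0,0.001,1],
  [0,0,0,0,1],
])

```text
time_s: 22.62
tool_pos: [0.5717, 0.0694, 0.2044]
tcp_rot: [-3.141, 0.003, 0.112]
wrist_force: [-0.7, 0.6, -2.1]
opening: 0.363
gripper_force: 30.0
```

```bash
python3 - <<'E'
from plan import *
st=status.sense(); print(st['tool_pos'],st['opening'],st['joint_positions'].round(2))
rows([(.5712,.0736,.12,.1066,3)])
E
```

```text
[0.57167855 0.06940376 0.20435934] 0.3629486107930199 [-1.01  0.52  1.14  1.82 -0.52  1.15 -1.15]
3 rows: [[-0.0, -0.0014, 0.0281, np.float64(0.0018)], [-0.0, -0.0014, 0.0281, np.float64(0.0018)], [-0.0, -0.0014, 0.0281, np.float64(0.0018)]]
```

```bash
python3 - <<'E'
from h import *
s=dict(np.load('wseat.npz')); g=cv2.cvtColor(s['img'],cv2.COLOR_RGB2GRAY); a=.1066;c,q=np.cos(a),np.sin(a)
W=lambda m:proj(s,[.6031+c*m[0]-q*m[1],.0766+q*m[0]+c*m[1],.066+m[2]])
for n,m in [('bar',(0,.02,.055)),('fenceF',(-.0615,.02,.036)),('fenceR',(.0615,.02,.036)),('edgeF',(-.097,.05,.006)),('edgeR',(.097,.03,.006))]:
    x,y=W(m); print(n,(x.round(1),y.round(1)),int(x)-10,g[int(round(y)),int(x)-10:int(x)+11].tolist())
x,y=W((-.08,.075,.006)); print('edge y',y.round(1),int(y)-10,g[int(y)-10:int(y)+11,int(x)].tolist())
x,y=W((.0,.054,.036)); print('fence L',y.round(1),int(y)-10,g[int(y)-10:int(y)+11,int(x)+20].tolist())
E
```

```text
bar (np.float64(250.3), np.float64(165.0)) 240 [52, 50, 54, 92, 124, 108, 57, 50, 55, 52, 54, 49, 81, 127, 121, 61, 51, 48, 52, 48, 52]
fenceF (np.float64(199.9), np.float64(162.2)) 189 [229, 229, 229, 229, 229, 229, 223, 213, 208, 202, 184, 155, 164, 210, 231, 232, 231, 209, 135, 61, 50]
fenceR (np.float64(300.5), np.float64(162.0)) 290 [80, 178, 225, 233, 232, 228, 214, 207, 209, 204, 187, 181, 213, 233, 233, 233, 234, 233, 233, 233, 233]
edgeF (np.float64(175.2), np.float64(135.3)) 165 [124, 227, 252, 219, 173, 167, 168, 165, 174, 209, 229, 230, 230, 230, 231, 230, 230, 229, 230, 230, 230]
edgeR (np.float64(323.6), np.float64(150.6)) 313 [201, 180, 179, 181, 179, 180, 180, 192, 213, 201, 133, 93, 105, 99, 65, 33, 25, 29, 33, 36, 36]
edge y 115.3 105 [106, 108, 107, 106, 106, 107, 107, 109, 109, 103, 127, 221, 233, 233, 229, 228, 231, 234, 235, 233, 231]
fence L 133.8 123 [180, 181, 182, 180, 183, 182, 183, 180, 170, 191, 202, 206, 194, 168, 99, 57, 48, 48, 49, 39, 36]
```

Call:
play_rows([
  [-0.001,-0.004,0.02,0.003,1],
  [0,0,0.03,0,1],
  [0,0,0.02,0,1],
  [0,0,0.01,0,1],
  [0,0,0.008,0,1],
  [0,0,0,0,1],
])

```text
time_s: 23.38
tool_pos: [0.5717, 0.0697, 0.1181]
tcp_rot: [3.141, 0.0, 0.103]
wrist_force: [0.7, 0.4, -0.9]
opening: 0.36
gripper_force: 30.0
```

```bash
python3 - <<'E'
from plan import *
st=status.sense(); print(st['tool_pos'],st['opening'],st['wrist_force'],st['moment'])
rows([(.5705,.0733,.1095,.1066,1)])
E
```

```text
[0.57166659 0.06974147 0.11805581] 0.36008557428647936 [ 0.66600058  0.36349615 -0.85281269] [-0.0052207   0.23633012 -0.01685155]
1 rows: [[-0.0008, -0.0037, 0.0086, np.float64(-0.0033)]]
```

Call:
play_rows([
  [-0.001,-0.003,0.004,0,1],
  [0,0,0.003,0,1],
  [0,0,0.0015,0,1],
  [0,0,0,0,1],
])

```text
time_s: 23.88
tool_pos: [0.5703, 0.0729, 0.1097]
tcp_rot: [-3.142, -0.0, 0.104]
wrist_force: [-0.3, -0.1, -1.3]
opening: 0.365
gripper_force: 30.0
```

```bash
python3 st.py
```

```text
shaker frame x,y,z -0.033 -0.0002 0.1079 yaw err -1.5736 rot [-3.1416e+00 -1.0000e-04  1.0380e-01] F [-0.3 -0.1 -1.3] M [-0.04  0.15 -0.  ] 0.365027128077247 23.875
```

Call:
play_rows([
  [0,0,0.001,0,1],
  [0,0,0,0,1],
  [0,0,0,0,0.2],
  [0,0,0,0,0],
  [0,0,0,0,-0.2],
  [0,0,0,0,-0.2],
  [0,0,0,0,-0.2],
])

```text
time_s: 24.75
tool_pos: [0.5703, 0.0729, 0.1087]
tcp_rot: [-3.142, -0.0, 0.104]
wrist_force: [-0.3, 0.1, -0.0]
opening: 0.6
gripper_force: 0.0
```

Call:
play_rows([
  [0,0,-0.015,0,-0.2],
  [0,0,-0.04,0,-0.2],
  [0,0,-0.05,0,-0.2],
  [0,0,-0.02,0,-0.2],
  [0,0,0,0,-0.2],
])

```text
time_s: 25.38
tool_pos: [0.5709, 0.0731, 0.2348]
tcp_rot: [-3.141, -0.002, 0.104]
wrist_force: [0.1, 0.8, -0.5]
opening: 0.602
gripper_force: 0.0
```

```bash
python3 - <<'E'
from plan import *
st=status.sense(); print(st['tool_pos'],st['opening'],st['joint_positions'].round(2))
for n in ('scene','side'):
    s=vision.snapshot(n); h=cv2.cvtColor(s['img'],cv2.COLOR_RGB2HSV); m=cv2.inRange(h,(108,150,70),(128,255,255))
    k,l,t,c=cv2.connectedComponentsWithStats(m); e=proj(s,[.5703,.0729,.072+.081]); print(n,'expected cap',e.round(1),[(t[i].tolist(),c[i].round(1).tolist(),ray(s,c[i],.153).round(4).tolist()) for i in range(1,k) if np.hypot(*(c[i]-e))<25])
rows([(.6445,-.2096,.232,.1066,7)])
E
```

```text
[0.5708856  0.07309092 0.23480388] 0.6022385082295595 [-1.05  0.49  1.18  1.79 -0.49  1.19 -1.19]
scene expected cap [229.5 125.9] [([225, 122, 10, 9, 75], [229.5, 125.8], [0.5705, 0.073, 0.153])]
side expected cap [262.3 125.4] [([259, 123, 8, 8, 51], [262.5, 126.2], [0.5705, 0.0675, 0.153])]
7 rows: [[0.0065, 0.0413, 0.0001, np.float64(-0.0003)], [0.0064, 0.0413, 0.0001, np.float64(-0.0003)], [0.0064, 0.0413, 0.0001, np.float64(-0.0003)], [0.0064, 0.0413, 0.0001, np.float64(-0.0003)], [0.0064, 0.0413, 0.0001, np.float64(-0.0003)], [0.0064, 0.0413, 0.0001, np.float64(-0.0003)], [0.0064, 0.0413, 0.0001, np.float64(-0.0003)]]
```

The first bottle stands exactly where expected. Now the far bottle.

Call:
play_rows([
  [0.004,0.025,0,0,-0.2],
  [0.0065,0.041,0,0,-0.2],
  [0.0065,0.041,0,0,-0.2],
  [0.0065,0.041,0,0,-0.2],
  [0.0065,0.041,0,0,-0.2],
  [0.0065,0.041,0,0,-0.2],
  [0.0065,0.041,0,0,-0.2],
  [0.003,0.02,0,0,-0.2],
])

```text
time_s: 26.48
tool_pos: [0.6449, -0.2145, 0.2313]
tcp_rot: [-3.141, 0.004, 0.1]
wrist_force: [1.1, 0.1, 0.4]
opening: 0.6
gripper_force: 0.0
```

Call:
play_rows([
  [0,0,0.05,0,-0.2],
  [0,0,0.05,0,-0.2],
  [0,0,0,0,-0.2],
])

```text
time_s: 26.85
tool_pos: [0.6427, -0.2102, 0.1281]
tcp_rot: [-3.138, 0.01, 0.103]
wrist_force: [0.0, -0.5, -1.2]
opening: 0.598
gripper_force: 0.0
```

```bash
python3 - <<'E'
from plan import *
st=status.sense(); print(st['tool_pos'],st['opening'],st['joint_positions'].round(2))
rows([(.6445,-.2096,.0375,.1066,1)])
s=vision.snapshot('side'); h=cv2.cvtColor(s['img'],cv2.COLOR_RGB2HSV); m=cv2.inRange(h,(108,150,70),(128,255,255))
k,l,t,c=cv2.connectedComponentsWithStats(m); print([(t[i].tolist(),ray(s,c[i],.082).round(4).tolist()) for i in range(1,k) if t[i,4]>15])
E
```

```text
[ 0.64267811 -0.21017722  0.12813714] 0.598385218463684 [-0.35  0.76  0.97  1.62 -0.67  1.14 -0.68]
1 rows: [[0.0019, -0.0004, 0.0906, np.float64(-0.0036)]]
[([338, 120, 13, 12, 134], [0.8851, 0.2148, 0.082]), ([259, 123, 8, 8, 53], [0.5847, 0.2116, 0.082]), ([291, 189, 11, 12, 104], [0.6443, -0.2093, 0.082]), ([396, 248, 50, 38, 390], [0.8761, -0.5022, 0.082]), ([360, 289, 24, 21, 150], [0.7359, -0.5723, 0.082])]
```

Call:
play_rows([
  [0.002,0,0.03,-0.003,-0.2],
  [0,0,0.03,0,-0.2],
  [0,0,0.02,0,-0.2],
  [0,0,0.01,0,-0.2],
  [0,0,0,0,-0.2],
])

```text
time_s: 27.52
tool_pos: [0.6484, -0.2118, 0.044]
tcp_rot: [3.141, -0.0, 0.107]
wrist_force: [0.3, -0.4, -0.6]
opening: 0.6
gripper_force: 0.0
```

Call:
play_rows([
  [0,0,0,0,0],
  [0,0,0,0,0.1],
  [0,0,0,0,0.2],
  [0,0,0,0,1],
  [0,0,0,0,1],
])

```text
time_s: 28.15
tool_pos: [0.6485, -0.2114, 0.044]
tcp_rot: [-3.141, -0.001, 0.107]
wrist_force: [-0.4, 1.5, 2.0]
opening: 0.358
gripper_force: 30.0
```

Call:
play_rows([
  [0,0,-0.03,0,1],
  [0,0,-0.05,0,1],
  [0,0,-0.05,0,1],
  [0,0,-0.05,0,1],
  [0,0,0,0,1],
])

```text
time_s: 28.78
tool_pos: [0.6499, -0.2133, 0.2279]
tcp_rot: [3.139, -0.006, 0.106]
wrist_force: [-0.5, -0.8, -1.7]
opening: 0.358
gripper_force: 29.9
```

```bash
python3 - <<'E'
from plan import *
st=status.sense(); print(st['tool_pos'],st['opening'],st['joint_positions'].round(2))
rows([(.6331,.08,.217,.1066,7)])
E
```

```text
[ 0.64986371 -0.21326739  0.22791111] 0.3581598823473088 [-0.38  0.67  1.04  1.52 -0.59  1.29 -0.74]
7 rows: [[0.0021, -0.0419, 0.0016, np.float64(-0.0)], [0.0021, -0.0419, 0.0016, np.float64(-0.0)], [0.0021, -0.0419, 0.0016, np.float64(-0.0)], [0.0021, -0.0419, 0.0016, np.float64(-0.0)], [0.0021, -0.0419, 0.0016, np.float64(-0.0)], [0.0021, -0.0419, 0.0016, np.float64(-0.0)], [0.0021, -0.0419, 0.0016, np.float64(-0.0)]]
```

Call:
play_rows([
  [0.001,-0.025,0,0,1],
  [0.0025,-0.042,0,0,1],
  [0.0025,-0.042,0,0,1],
  [0.0025,-0.042,0,0,1],
  [0.0025,-0.042,0,0,1],
  [0.0025,-0.042,0,0,1],
  [0.0025,-0.042,0,0,1],
  [0.001,-0.018,0.005,0,1],
])

```text
time_s: 29.78
tool_pos: [0.6329, 0.0867, 0.2171]
tcp_rot: [-3.141, 0.002, 0.111]
wrist_force: [0.5, -0.1, -2.1]
opening: 0.366
gripper_force: 29.9
```

Call:
play_rows([
  [0,0,0,0,1],
  [0,0,0,0,1],
])

```text
time_s: 30.02
tool_pos: [0.6335, 0.0809, 0.2186]
tcp_rot: [3.14, 0.0, 0.104]
wrist_force: [-0.3, 0.0, -1.9]
opening: 0.361
gripper_force: 29.9
```

```bash
python3 - <<'E'
from plan import *
st=status.sense(); p=st['tool_pos']; print(p,st['opening'],st['tcp_rot'],st['joint_positions'].round(2))
for n in ('scene','side'):
    s=vision.snapshot(n); h=cv2.cvtColor(s['img'],cv2.COLOR_RGB2HSV); m=cv2.inRange(h,(108,150,70),(128,255,255))
    k,l,t,c=cv2.connectedComponentsWithStats(m); z=p[2]-.044+.082; e=proj(s,[p[0],p[1],z]); print(n,'exp cap at tool axis',e.round(1),[(t[i].tolist(),c[i].round(1).tolist(),ray(s,c[i],z).round(4).tolist()) for i in range(1,k) if np.hypot(*(c[i]-e))<30])
    # body of the bottle: bright pixels row profile half-way down
    e2=proj(s,[p[0],p[1],p[2]-.044+.03]); x,y=e2.round().astype(int); g=cv2.cvtColor(s['img'],cv2.COLOR_RGB2GRAY); print('body exp',e2.round(1),x-24,g[y,x-24:x+25].tolist())
rows([(.6368,.0804,.1175,.1066,4)])
E
```

```text
[0.63353889 0.08086651 0.21860047] 0.3614616932658593 [3.14028512e+00 2.23267100e-04 1.03609145e-01] [-0.91  0.62  1.09  1.65 -0.57  1.24 -1.16]
scene exp cap at tool axis [245.   94.6] [([240, 90, 6, 9, 51], [242.6, 94.1], [0.628, 0.088, 0.2566])]
body exp [244.9 108.3] 221 [101, 103, 102, 103, 99, 101, 104, 100, 98, 95, 100, 102, 99, 100, 98, 97, 100, 58, 222, 230, 232, 226, 220, 214, 224, 227, 231, 240, 255, 133, 95, 95, 100, 99, 100, 101, 99, 99, 99, 102, 98, 101, 98, 100, 102, 104, 102, 103, 102]
side exp cap at tool axis [283.8  93.8] [([278, 90, 5, 8, 24], [280.2, 93.8], [0.6224, 0.0812, 0.2566])]
body exp [282.6 109.5] 259 [140, 140, 140, 140, 135, 123, 107, 102, 105, 110, 112, 106, 103, 103, 103, 109, 136, 167, 182, 186, 189, 193, 194, 193, 194, 197, 201, 203, 198, 172, 122, 100, 102, 102, 102, 103, 103, 104, 103, 104, 103, 103, 103, 103, 103, 103, 102, 103, 103]
4 rows: [[0.0007, 0.0002, 0.0254, np.float64(-0.0008)], [0.0007, 0.0002, 0.0254, np.float64(-0.0008)], [0.0007, 0.0002, 0.0254, np.float64(-0.0008)], [0.0007, 0.0002, 0.0254, np.float64(-0.0008)]]
```

In the hand, the bottle sits about 3 mm towards -x, so I compensate for that while lowering.

Call:
play_rows([
  [0.0025,0.001,0.02,0.0,1],
  [0,0,0.03,0,1],
  [0,0,0.025,0,1],
  [0,0,0.01,0,1],
  [0,0,0.006,0,1],
  [0,0,0,0,1],
])

```text
time_s: 30.88
tool_pos: [0.6365, 0.0826, 0.1278]
tcp_rot: [3.141, -0.0, 0.106]
wrist_force: [1.0, -0.2, -1.9]
opening: 0.365
gripper_force: 29.9
```

```bash
python3 - <<'E'
from plan import *
st=status.sense(); print(st['tool_pos'],st['wrist_force'],st['moment'])
rows([(.6361,.0803,.1165,.1066,1)])
E
```

```text
[0.63646498 0.08255131 0.1278135 ] [ 0.95664926 -0.20082643 -1.88898133] [-0.06455376  0.13121382  0.02889012]
1 rows: [[-0.0006, 0.0022, 0.0113, np.float64(-0.0002)]]
```

Call:
play_rows([
  [-0.0005,0.001,0.005,0,1],
  [0,0,0.004,0,1],
  [0,0,0.002,0,1],
  [0,0,0,0,1],
])

```text
time_s: 31.38
tool_pos: [0.6358, 0.0818, 0.1166]
tcp_rot: [-3.142, 0.0, 0.107]
wrist_force: [1.2, -0.6, -0.5]
opening: 0.364
gripper_force: 29.9
```

```bash
python3 st.py
```

```text
shaker frame x,y,z 0.0331 0.0017 0.1148 yaw err -1.5706 rot [-3.1416e+00  1.0000e-04  1.0680e-01] F [ 1.2 -0.6 -0.5] M [-0.02  0.15 -0.03] 0.3637682025283134 31.375
```

Call:
play_rows([
  [0,0,0.0005,0,1],
  [0,0,0,0,0.2],
  [0,0,0,0,0],
  [0,0,0,0,-0.2],
  [0,0,0,0,-0.2],
  [0,0,0,0,-0.2],
])

```text
time_s: 32.12
tool_pos: [0.6359, 0.0818, 0.1162]
tcp_rot: [-3.142, -0.0, 0.107]
wrist_force: [0.7, 0.3, -0.1]
opening: 0.602
gripper_force: 0.0
```

Call:
play_rows([
  [0,0,-0.015,0,-0.2],
  [0,0,-0.04,0,-0.2],
  [0,0,-0.05,0,-0.2],
  [0,0,-0.04,0,-0.2],
  [-0.06,0,0,0,-0.2],
  [-0.06,0,0,0,-0.2],
  [-0.03,0,0,0,-0.2],
  [0,0,0,0,-0.2],
])

```text
time_s: 33.12
tool_pos: [0.4855, 0.0667, 0.2617]
tcp_rot: [-3.137, 0.0, 0.108]
wrist_force: [0.3, -0.5, -0.3]
opening: 0.601
gripper_force: 0.0
```

```bash
python3 - <<'E'
from plan import *
st=status.sense(); print(st['tool_pos'],st['time_s'],st['wrist_force'])
a=.1066;ex=np.array([np.cos(a),np.sin(a)]);ey=np.array([-ex[1],ex[0]])
for n in ('scene','side','wrist'):
    s=vision.snapshot(n); h=cv2.cvtColor(s['img'],cv2.COLOR_RGB2HSV); m=cv2.inRange(h,(108,150,70),(128,255,255))
    k,l,t,c=cv2.connectedComponentsWithStats(m)
    for i in range(1,k):
        w=ray(s,c[i],.153 if n!='wrist' else .159)[:2]-[.6018,.0767]
        if np.hypot(*w)<.08 and t[i,4]>10: print(n,t[i].tolist(),c[i].round(1),'carrier frame',(w@ex).round(4),(w@ey).round(4))
E
```

```text
[0.48548854 0.06666304 0.26166418] 33.125 [ 0.33396147 -0.50458687 -0.2533262 ]
scene [240, 117, 10, 8, 70] [244.5 120.6] carrier frame 0.034 0.0065
scene [225, 122, 10, 9, 75] [229.5 125.8] carrier frame -0.0315 -0.0003
side [277, 120, 9, 8, 58] [281.4 124. ] carrier frame 0.0321 0.0031
side [259, 123, 8, 8, 52] [262.4 126.3] carrier frame -0.0323 -0.0064
wrist [235, 24, 33, 39, 994] [251.3  43.2] carrier frame 0.0294 0.0035
wrist [240, 93, 30, 32, 717] [255.  108.3] carrier frame -0.0331 -0.0005
```

Three views put both caps in the bays at ±31 to 33 mm, at the expected height, so both bottles are upright. The arm is clear of everything.

```bash
python3 -c "
from cell import order; print(order.hand_in())"
```

```text
the job is handed in; nothing more can be done
None
```

I handed the job in at about 33 s with the carrier seated over the pin and both blue-capped bottles standing in its bays, one on each side of the handle; the result of the judging was not reported.

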